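# Load a lamp battery pack and lock it with the spacer comb

## Task

Build up the lamp battery pack: lay every blue cell lying about on the bench flat in the black cradle, one to a bay (any bays), all with their stud ends towards the rim with the brass contact plates. Then lift the grey comb up and off its hook and lower it over the cells so that each of its six teeth enters its own slot and it sits level and fully home. Leave the other things on the bench where they are.

Things in the scene. Friction and masses are not known exactly. Their poses are not given: they have to be found in the camera images.
- cell1_mid (a point): centre of a loose rectangular battery cell, 20 x 20 x 70 mm, blue wrap, with a white cap and a brass stud (10 mm across, 3 mm proud) at one end; +x points along the cell to the stud end. The number of cells varies; absent ones read None.
- cell2_mid (a point): centre of a loose rectangular battery cell, 20 x 20 x 70 mm, blue wrap, with a white cap and a brass stud (10 mm across, 3 mm proud) at one end; +x points along the cell to the stud end. The number of cells varies; absent ones read None.
- cell3_mid (a point): centre of a loose rectangular battery cell, 20 x 20 x 70 mm, blue wrap, with a white cap and a brass stud (10 mm across, 3 mm proud) at one end; +x points along the cell to the stud end. The number of cells varies; absent ones read None.
- cell4_mid (a point): centre of a loose rectangular battery cell, 20 x 20 x 70 mm, blue wrap, with a white cap and a brass stud (10 mm across, 3 mm proud) at one end; +x points along the cell to the stud end. The number of cells varies; absent ones read None.
- cell5_mid (a point): centre of a loose rectangular battery cell, 20 x 20 x 70 mm, blue wrap, with a white cap and a brass stud (10 mm across, 3 mm proud) at one end; +x points along the cell to the stud end. The number of cells varies; absent ones read None.
- bay1 (a point): bay 1 of 5 of the cradle, at cradle x = 0, y = -96 mm, 28 mm above the table: where the centre of a cell lying in it should be, give or take its play; axes as the cradle
- bay2 (a point): bay 2 of 5 of the cradle, at cradle x = 0, y = -48 mm, 28 mm above the table: where the centre of a cell lying in it should be, give or take its play; axes as the cradle
- bay3 (a point): bay 3 of 5 of the cradle, at cradle x = 0, y = 0 mm, 28 mm above the table: where the centre of a cell lying in it should be, give or take its play; axes as the cradle
- bay4 (a point): bay 4 of 5 of the cradle, at cradle x = 0, y = 48 mm, 28 mm above the table: where the centre of a cell lying in it should be, give or take its play; axes as the cradle
- bay5 (a point): bay 5 of 5 of the cradle, at cradle x = 0, y = 96 mm, 28 mm above the table: where the centre of a cell lying in it should be, give or take its play; axes as the cradle
- cradle: black pack cradle fixed to the table, 92 (x) x 276 (y) x 30 mm; origin at the centre of its underside, z up, +x to the rim with brass contact plates, away from the robot. Floor 18 mm above the table. Five bays with centres at x = 0, y = -96, -48, 0, 48, 96 mm, one cell lying along x in each: pocket 24 mm wide, 83 long, between corner blocks 6 mm high (end rims 12 mm).
- cradle_slots (a point): centre of the cradle's floor, 18 mm above the table, axes as the cradle. The floor has six slots at x = 0, y = -120, -72, -24, 24, 72, 120 mm (between and outside the bays), each 22 (x) x 7.5 (y) mm and 14 mm deep (bottom 4 mm above the table).
- cradle_far (a point): middle of the top of the cradle's far rim, the side with the brass contact plates (cradle x = 46 mm, y = 0, 30 mm above the table)
- comb_grip (a point): grip point of the loose grey comb, 120 g: on its upright middle handle, 34 (y) x 16 (x) mm, which has a window 16 mm wide and 28 mm high right through it along x. z up. Below this point: window from 0 to 28 mm, bar from 28 to 38, teeth from 38 to 75 mm; the handle's top is 14 mm above it. Same either way round. Fully home in the cradle this point is 79 mm above the table.
- comb_bar (a point): centre of the comb's bar, 256 (y) x 16 (x) x 10 mm, 33 mm under the grip point, axes as the comb. Six teeth below it, at y = -120, -72, -24, 24, 72, 120 mm, each 16 (x) x 4 (y) mm and 37 mm long, the last 6 mm narrowed to 12 x 2 mm; fully home the tooth tips rest on the slot bottoms.
- stand: steel stand fixed to the table; origin at its foot right below the hanging comb, z up. A post (front face at x = 44 mm, 125 mm high) carries a flat hook 10 mm wide, top 105 mm above the table, that points to -x (towards the robot) through the window of the comb's handle. The comb hangs with its bar along y, tooth tips 30 mm above the table.
- hook_tip (a point): top of the hook's upturned lip (stand x = -16.5 mm, 113 mm above the table), 5 mm thick, 8 mm above the hook. To come off, the comb must rise more than 8 mm (14 is best, under 19), then go about 40 mm or more to the stand's -x, then up.
- reel: bystander to be left where it is: solder reel, 52 mm across, 30 mm high, standing on its flange
- driver: bystander to be left where it is: screwdriver lying down
- board: bystander to be left where it is: green circuit board, 60 x 110 mm
- dish: bystander to be left where it is: shallow metal dish, 100 mm across
- jar: bystander to be left where it is: glass jar, 64 mm across, 75 mm high
- knife: bystander to be left where it is: yellow utility knife, about 150 mm long
There are look-alikes about, which are no part of the job. Leave any red look-alike of the part that bears cell4_mid alone.

How it is judged:
On the way, in this order (a step that is already met when the one before it is completed fails the run):
1. every cell lies flat in a bay, stud end to the brass contacts, with the comb not yet on ((distance between cell1_mid and bay1 below 0.009 m or distance between cell1_mid and bay2 below 0.009 m or distance between cell1_mid and bay3 below 0.009 m or distance between cell1_mid and bay4 below 0.009 m or distance between cell1_mid and bay5 below 0.009 m) and height (world z) of each of cell1_mid, cell2_mid, cell3_mid, cell4_mid, cell5_mid below 0.0305 m and angle between the x axis of each of cell1_mid, cell2_mid, cell3_mid, cell4_mid, cell5_mid and the x axis of cradle, either way round below 0.1 rad and x of cradle_far in the frame of cell1_mid above 0.02 m and (distance between cell2_mid and bay1 below 0.009 m or distance between cell2_mid and bay2 below 0.009 m or distance between cell2_mid and bay3 below 0.009 m or distance between cell2_mid and bay4 below 0.009 m or distance between cell2_mid and bay5 below 0.009 m) and x of cradle_far in the frame of cell2_mid above 0.02 m and (distance between cell3_mid and bay1 below 0.009 m or distance between cell3_mid and bay2 below 0.009 m or distance between cell3_mid and bay3 below 0.009 m or distance between cell3_mid and bay4 below 0.009 m or distance between cell3_mid and bay5 below 0.009 m) and x of cradle_far in the frame of cell3_mid above 0.02 m and (distance between cell4_mid and bay1 below 0.009 m or distance between cell4_mid and bay2 below 0.009 m or distance between cell4_mid and bay3 below 0.009 m or distance between cell4_mid and bay4 below 0.009 m or distance between cell4_mid and bay5 below 0.009 m) and x of cradle_far in the frame of cell4_mid above 0.02 m and (distance between cell5_mid and bay1 below 0.009 m or distance between cell5_mid and bay2 below 0.009 m or distance between cell5_mid and bay3 below 0.009 m or distance between cell5_mid and bay4 below 0.009 m or distance between cell5_mid and bay5 below 0.009 m) and x of cradle_far in the frame of cell5_mid above 0.02 m and distance between comb_grip and cradle above 0.12 m), for 0.2 s.
2. the comb is fully home in the cradle's slots (horizontal distance between comb_grip and cradle below 0.006 m and z of comb_grip in the frame of cradle between 0.075 and 0.0815 m and angle between the y axis of comb_grip and the y axis of cradle, either way round below 0.03 rad and angle between comb_grip's own z axis and vertical below 0.04 rad), for 0.2 s.
At the end, for the whole second after the job is handed in: All cells lie in bays (centre within 9 mm of the bay point, below 30.5 mm, within 0.1 rad), stud ends to the contact rim; the comb is within 6 mm of the cradle centre, at most 2.5 mm above home, within 0.03 rad of the cradle's long direction and 0.04 rad of upright; all at rest (all of step 2 and (distance between cell1_mid and bay1 below 0.009 m or distance between cell1_mid and bay2 below 0.009 m or distance between cell1_mid and bay3 below 0.009 m or distance between cell1_mid and bay4 below 0.009 m or distance between cell1_mid and bay5 below 0.009 m) and height (world z) of each of cell1_mid, cell2_mid, cell3_mid, cell4_mid, cell5_mid below 0.0305 m and angle between the x axis of each of cell1_mid, cell2_mid, cell3_mid, cell4_mid, cell5_mid and the x axis of cradle, either way round below 0.1 rad and x of cradle_far in the frame of cell1_mid above 0.02 m and (distance between cell2_mid and bay1 below 0.009 m or distance between cell2_mid and bay2 below 0.009 m or distance between cell2_mid and bay3 below 0.009 m or distance between cell2_mid and bay4 below 0.009 m or distance between cell2_mid and bay5 below 0.009 m) and x of cradle_far in the frame of cell2_mid above 0.02 m and (distance between cell3_mid and bay1 below 0.009 m or distance between cell3_mid and bay2 below 0.009 m or distance between cell3_mid and bay3 below 0.009 m or distance between cell3_mid and bay4 below 0.009 m or distance between cell3_mid and bay5 below 0.009 m) and x of cradle_far in the frame of cell3_mid above 0.02 m and (distance between cell4_mid and bay1 below 0.009 m or distance between cell4_mid and bay2 below 0.009 m or distance between cell4_mid and bay3 below 0.009 m or distance between cell4_mid and bay4 below 0.009 m or distance between cell4_mid and bay5 below 0.009 m) and x of cradle_far in the frame of cell4_mid above 0.02 m and (distance between cell5_mid and bay1 below 0.009 m or distance between cell5_mid and bay2 below 0.009 m or distance between cell5_mid and bay3 below 0.009 m or distance between cell5_mid and bay4 below 0.009 m or distance between cell5_mid and bay5 below 0.009 m) and x of cradle_far in the frame of cell5_mid above 0.02 m and linear speed of each of cell1, cell2, cell3, cell4, cell5, comb below 0.02 m/s); the robot touches nothing.
It fails at once if one of the other things on the bench is moved more than 5 cm (distance of any of reel, driver, board, dish, jar, knife from where it was at the start of the episode above 0.05 m).
Of cell1, cell2, cell3, cell4, cell5 only 3 to 5 are there at a start; the rules pass over those that are not, and their reading is None.
At some moment in a run one of cell1, cell2, cell3, cell4, cell5 may be knocked a few centimetres aside while the robot is not near it.
It also fails if it takes over 210 s, if anything falls off the work surface, if the arm or the gripper's body presses on something with over 40 N, if the wrist force passes 120 N, or if a joint passes its speed limit or range.

## Robot

A 6-joint arm with a two-finger parallel gripper is mounted at the origin on the work surface. World frame = base frame: x ahead of the robot, y to its left, z up, the work surface at z = 0. Lengths are in m, angles in rad, forces in N, time in s.
With the tool pointing down it reaches from about 0.275 to 0.85 m from the base axis. Payload 5.2 kg.
Tool frame: the origin (TCP) lies at the very end of the fingers, on their centre line; the grasp point (between the pads) lies 19 mm behind it (env.hold_point_z is the z of the grasp point in the tool frame, in m); z points along the fingers, y is the line along which they close (so a half turn about z gives the same grasp; the last joint's range is limited). The gripper opens to 85 mm and grips with 20 to 120 N. Pads are 22 mm wide; open, the fingers measure 114 mm over their backs; the gripper's body (76 mm by 85 mm) begins 54 mm behind the grasp point. The pads swing forward as they close: fully open they stand 13 mm farther back than shut.
Start: joints at [1.073, 0.259, 1.535, -0, 1.348, -0.203], TCP at [0.16, 0.526, 0.231] pointing down, gripper open.
Joint ranges: [-3.14, 3.14], [-0.91, 2.08], [0.19, 2.58], [-1.22, 4.36], [0.22, 2.71], [-3.12, 3.12]. Speed limits (rad/s): [2.57, 2.57, 3.14, 3.14, 3.14, 3.14].

## Interface

Orientations are given as a unit quaternion [w, x, y, z].
In Python, from rig import status, camera, finish_job, search_frame, mark_of, env gives the robot as it stands.
- The arm moves only by the tool play_rows, never from a script. Its argument "targets" is a list of rows, each a list of 3 entries, a list of its own where there are three numbers: the shift along the tool's x, y, z in units of 50 mm (1.0 is 50 mm), then the turn, a rotation vector about the tool's x, y, z in units of 6 degrees (1.0 is 6 degrees), then the closure in counts, from 0 (fully open) to 255 (shut). A call has 1 to 5 rows; each row shifts and turns the commanded pose from where the row before left it, along the tool's axes as they then stand; what a row does not reach is not made up. A row lasts 1/8 s, in which the tool goes at most 62.5 mm and 10.7 degrees, less where a joint would pass 70% of its speed; a pose out of reach is approached as far as the arm can. A call is refused whole if a number of a shift passes 1 or a number of a turn 1, either way. A call with a gripper value outside its range is refused whole. The fingers move at their own pace and stop on an object; "force" is the grip in N (left out, the last holds). Time passes only in rows, so rows that do not move let the fingers close. It gives the time, the measured TCP pose, the force, the opening and the grip force at its end, in the units of the state.
- status.get_obs(): the state, without advancing time (a new reading comes with each control period).
- camera(name): name is "side" or "top"; returns a dict with "color" (420x560x3 uint8, blue, green, red), "range_z" (420x560 float32, m along the optical axis (not along the pixel's ray), 0 where there is no reading), "vertical_fov" (degrees; the focal length in pixels is half the picture's height over the tangent of half this angle, whatever the lens; pixels are square), "cx", "cy" (the principal point, pixels), "xyz" and "attitude" of the camera in the world. Camera axes: x right, y down, z forward; pixel columns grow to the right and rows downward; lengths in m; the calibration is good to about 2 mm. A picture is of the moment at which its call begins.
- finish_job(): hands the job in; it is judged then, once.
Trained networks look in a picture, given as the dict that the camera call returned (one of the last four; its "shot" number tells which), for a name from the list of things; names that differ only in an ending like _2 or _b are one class to them, and where a whole thing is asked for, a point or a joint stands for the part that bears it (a point fixed in the world has none). Each returns a list of dicts, best first, with "confidence" (0 to 1); they miss things now and then, are a little off and sometimes report something else, mostly with a low value. They report only what shows in the picture. A call takes as long as a camera call. They do not tell look-alikes from the thing itself.
- search_frame(picture, label): "at" ([x, y, z] in m, in world coordinates, good to about 4 mm: the middle of the surface that is visible of it).
- mark_of(picture, label): "at" ([x, y, z] in m, in world coordinates, good to about 4 mm: a listed point, or the origin of a listed thing).
The state is a dict: "t": time; "q": joint angles; "dq": joint speeds; "joint_efforts": joint torques, N m; "tool_pos": TCP position; "tcp_rot": TCP orientation; "ft_force": force on the tool from outside, world axes, zero at the start; "ft_torque": the same for the moment, N m; "finger_gap": finger opening in m; "grip_force": force on a finger pad.
Only numpy, scipy, OpenCV 4.12 (cv2) and the standard library are available. Lean on these libraries where they do the work, as an engineer would, in place of code of your own. Each camera call takes 0.05 s, during which the arm holds its last target. There are 200 camera calls.

## Working session

There is one attempt and no reset: what is moved stays moved. The work goes in short steps, Python scripts to look and compute and a tool call to move; the robot and the scene stay as the last step left them, time stands still between calls to the robot, and variables do not carry over. Pictures are saved under pics/ and viewed, at most 14 in all, crops included, and the job is handed in when it is done.

Besides the shell and the picture viewer there is one more tool, called after ">>>" by a JSON object that holds its "name" and its "arguments". play_rows: Moves the arm, as the interface text tells. Its arguments: {"type":"object","properties":{"targets":{"type":"array"},"force":{"type":"number"}},"required":["targets"]}

```bash
mkdir -p pics; ls
cat > h.py <<'E'
import numpy as np, cv2
from scipy.spatial.transform import Rotation as R
from rig import status, camera, finish_job, search_frame, mark_of, env
def rot(q): return R.from_quat([q[1],q[2],q[3],q[0]]).as_matrix()
def att(c):
    a=np.array(c['attitude'],float)
    return rot(a) if a.size==4 else a.reshape(3,3)
def cloud(c):
    h,w=c['range_z'].shape; f=h/2/np.tan(np.radians(c['vertical_fov'])/2)
    v,u=np.mgrid[:h,:w]; z=c['range_z']
    p=np.stack([(u-c['cx'])/f*z,(v-c['cy'])/f*z,z],-1)
    return p@att(c).T+np.array(c['xyz'])
E
python3 - <<'E'
from h import *
o=status.get_obs(); print(o)
for n in('top','side'):
    c=camera(n); cv2.imwrite(f'pics/{n}0.png',c['color']); print(n,c['xyz'],c['attitude'],c['vertical_fov'],c['cx'],c['cy'])
    for l in('cell1_mid','cradle','cradle_far','comb_grip','hook_tip','stand'):
        print(l,[(np.round(d['at'],3).tolist(),round(d['confidence'],2)) for d in mark_of(c,l)][:7])
E
```

```text
pics
{'t': 0.0, 'q': array([ 1.07324671e+00,  2.59298572e-01,  1.53607143e+00, -1.74029691e-05,
        1.34798871e+00, -2.02774796e-01]), 'dq': array([-7.61704972e-05, -9.82712895e-04, -4.66842465e-04,  8.22608646e-04,
        2.30478528e-03, -3.21899007e-04]), 'joint_efforts': array([ 6.77508251e-05, -4.46020067e+01, -2.90573180e+01, -2.95125365e-04,
        1.18984433e-02,  1.52113032e-06]), 'tool_pos': array([0.15950573, 0.52582073, 0.23050327]), 'tcp_rot': array([-2.94953476e-04,  1.46852405e-01,  9.89158021e-01, -8.32355002e-04]), 'ft_force': array([-0.92362563,  0.35593557,  0.12185509]), 'ft_torque': array([ 0.00238847, -0.00055745, -0.0208441 ]), 'grip_force': 0.0, 'finger_gap': 0.0856184040721247}
top [ 0.39299076 -0.00465162  1.24336013] [ 0.06407173 -0.70340282  0.70581059 -0.05432029] 49.986391273519295 274.0343717384682 208.04226264263372
cell1_mid [([0.479, -0.179, 0.012], 0.69)]
cradle [([0.629, -0.208, -0.0], 0.86), ([0.781, -0.203, 0.006], 0.71), ([0.606, 0.194, 0.073], 0.29)]
cradle_far [([0.676, -0.207, 0.032], 0.95), ([0.478, -0.07, -0.0], 0.25)]
comb_grip [([0.6
[... 205 characters left out ...]
8, 0.198, -0.002], 0.73), ([0.479, -0.069, 0.0], 0.7), ([0.626, -0.259, 0.03], 0.57), ([0.607, 0.193, 0.072], 0.17)]
side [ 0.45042961 -1.00218935  0.78442409] [-0.4733177   0.87872952 -0.05851597  0.01951047] 57.12528651655289 286.27953292173083 206.2462046920311
cell1_mid [([0.474, -0.18, 0.011], 0.73), ([0.629, -0.162, 0.027], 0.22), ([0.61, 0.198, 0.072], 0.22)]
cradle [([0.631, -0.213, 0.001], 0.77)]
cradle_far [([0.671, -0.204, 0.031], 0.94), ([0.609, 0.196, 0.001], 0.57), ([0.781, -0.205, 0.002], 0.29)]
comb_grip [([0.613, 0.195, 0.111], 0.71), ([0.633, -0.21, 0.014], 0.54)]
hook_tip [([0.593, 0.192, 0.114], 0.69)]
stand [([0.609, 0.194, 0.001], 0.55), ([0.501, -0.456, -0.003], 0.28)]
```

View pics/top0.png

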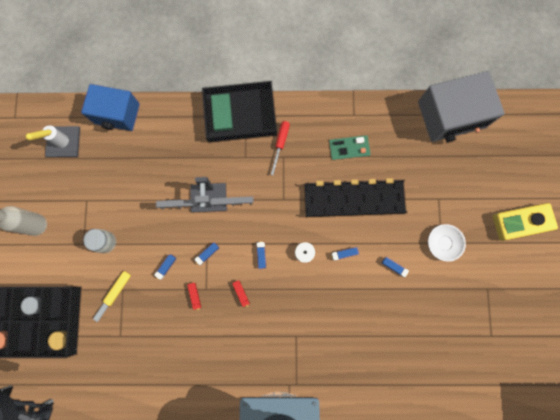

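View pics/side0.png

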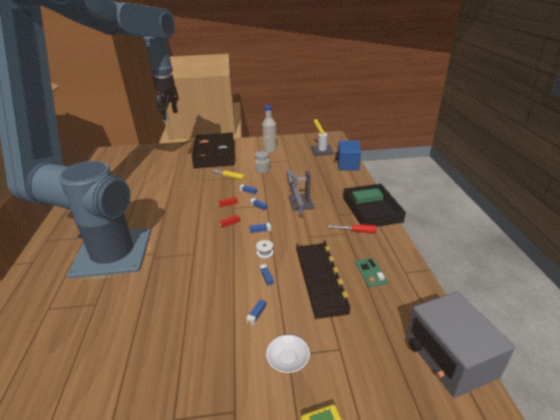

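Both pictures agree. There are five blue cells with white caps at top pixels (165,267), (207,254), (261,255), (345,254) and (395,267). The red look-alikes are at (193,296) and (241,293). Other blue things are the mug at (110,107) and a bottle cap. The cradle is at (355,198) with its brass contacts on the far rim, and the comb is at (205,200) on the stand.

```bash
cat >> h.py <<'E'
def cells(c,P=None):
    """list of (centre xyz, yaw of stud direction, px) from blue wrap + white cap"""
    P=cloud(c) if P is None else P; hsv=cv2.cvtColor(c['color'],cv2.COLOR_BGR2HSV); H,S,V=cv2.split(hsv)
    ok=(P[...,2]>.004)&(P[...,2]<.06)&(P[...,0]>.2)&(P[...,0]<.72)&(abs(P[...,1])<.5)
    b=((H>100)&(H<125)&(S>130)&ok).astype(np.uint8)
    n,L,st,ce=cv2.connectedComponentsWithStats(b); out=[]
    for i in range(1,n):
        if st[i,4]<40: continue
        q=P[L==i]; top=q[q[:,2]>np.percentile(q[:,2],90)-.006]; m=top[:,:2].mean(0)
        d=P[...,:2]-m; near=(np.hypot(d[...,0],d[...,1])<.06)&(S<90)&(V>130)&ok
        w,v=np.linalg.eigh(np.cov(top[:,:2].T)); a=v[:,1]
        if near.sum()>3:
            wm=P[near][:,:2].mean(0)
            if (wm-m)@a<0:a=-a
            t=np.vstack([top[:,:2],P[near][:,:2]])
        else: t=top[:,:2]
        s=(t-m)@a
        out.append((m,np.degrees(np.arctan2(a[1],a[0])),s.min(),s.max(),np.median(top[:,2]),ce[i],near.sum()))
    return out
E
python3 - <<'E'
from h import *
np.set_printoptions(precision=4,suppress=True)
for n in('top','side'):
    c=camera(n);P=cloud(c)
    print(n)
    for o in cells(c,P): print(*[np.round(x,4) for x in o], 'ctr',np.round(o[0]+(o[2]+o[3]-.003)/2*np.array([np.cos(np.radians(o[1])),np.sin(np.radians(o[1]))]),4))
    V=c['color'].max(-1)
    m=(P[...,0]>.55)&(P[...,0]<.72)&(P[...,1]>-.37)&(P[...,1]<-.05)&(P[...,2]>.012)&(P[...,2]<.04)
    q=P[m]; r=cv2.minAreaRect(q[:,:2].astype(np.float32)*1000); print('cradle',r, 'z',np.percentile(q[:,2],[5,50,95]))
    for zlo,zhi in((.068,.085),(.086,.13)):
        m=(P[...,0]>.52)&(P[...,0]<.69)&(P[...,1]>.03)&(P[...,1]<.36)&(P[...,2]>zlo)&(P[...,2]<zhi)
        q=P[m]; r=cv2.minAreaRect(q[:,:2].astype(np.float32)*1000); print('comb',len(q),r,np.median(q[:,2]))
    t=P[(P[...,0]>.45)&(P[...,0]<.5)&(abs(P[...,1])<.02),2] if 0 else P[(abs(P[...,0]-.38)<.03)&(abs(P[...,1]+.1)<.05)][:,2]
    print('table',np.median(t))
    if n=='top':
        cr=np.hstack([cv2.resize(c['color'][225:315,145:285],None,fx=3,fy=3,interpolation=cv2.INTER_CUBIC),cv2.resize(c['color'][225:315,315:435],None,fx=3,fy=3,interpolation=cv2.INTER_CUBIC)]); 
        cr2=cv2.resize(c['color'][170:230,145:415],(cr.shape[1],cr.shape[1]*60//270),interpolation=cv2.INTER_CUBIC)
        cv2.imwrite('pics/crop1.png',np.vstack([cr,cr2])); print(cr.shape)
E
```

```text
top
[0.4814 0.1904] 134.2516 -0.0296 0.0446 0.0205 [208.4087 251.4609] 64 ctr [0.4772 0.1947]
[0.4663 0.0479] 3.9485 -0.0307 0.0415 0.0199 [260.9434 257.1981] 75 ctr [0.4701 0.0482]
[ 0.4772 -0.1855] 102.7461 -0.029 0.0426 0.02 [347.2245 252.5306] 82 ctr [ 0.476  -0.1803]
[0.4472 0.3043] 144.7577 -0.0279 0.0441 0.0193 [166.3089 264.3415] 63 ctr [0.4418 0.3081]
[ 0.4414 -0.3069] -121.5648 -0.0269 0.0454 0.0198 [392.4622 265.4874] 62 ctr [ 0.4373 -0.3135]
cradle ((627.8323974609375, -212.11744689941406), (96.9242935180664, 276.6924743652344), 1.828953504562378) z [0.0143 0.0194 0.031 ]
comb 565 ((630.6832275390625, 194.85569763183594), (63.036460876464844, 254.5895538330078), 2.606187582015991) 0.07663929449491191
comb 287 ((626.5230102539062, 194.39822387695312), (76.016845703125, 34.21776580810547), 0.26599764823913574) 0.11560511303684673
table -0.0005313977630604372
(270, 780, 3)
side
[ 0.4767 -0.1933] 102.2762 -0.0244 0.0457 0.0192 [266.6122 275.    ] 30 ctr [ 0.4748 -0.1844]
[ 0.4442 -0.3103] -124.0342 -0.0265 0.0442 0.0188 [257.6 307.8] 77 ctr [ 0.4401 -0.3164]
cradle ((629.693115234375, -212.0339813232422), (96.99348449707031, 279.4792785644531), 1.592776894569397) z [0.0148 0.0182 0.0302]
comb 169 ((634.01025390625, 192.2725067138672), (64.90149688720703, 256.0296630859375), 2.4833438396453857) 0.07605668626963746
comb 171 ((629.3013916015625, 189.17489624023438), (45.54424285888672, 75.3510513305664), 81.96478271484375) 0.10620076899778241
table -0.0008111864725722784
```

View pics/crop1.png

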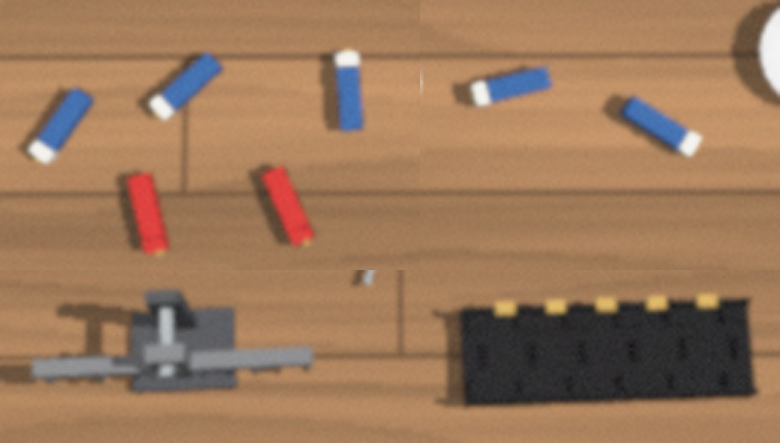

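The crop confirms five blue cells with white caps, and the red ones are to be left alone. The cradle's brass plates are on its far side at yaw about 1.7°. I'll start with the leftmost cell at (0.442, 0.308).

```bash
cat >> h.py <<'E'
CR=np.array([.629,-.2115]); CY=1.7
def bay(i):
    a=np.radians(CY); y=(-96,-48,0,48,96)[i-1]/1000
    return CR+y*np.array([-np.sin(a),np.cos(a)])
def plan(x,y,z,psi):
    """turn first (units about tool z), then shift (tool units)"""
    o=status.get_obs(); M=rot(o['tcp_rot']); p=np.array(o['tool_pos'])
    cur=np.degrees(np.arctan2(M[1,0],M[0,0])); d=(psi-cur+180)%360-180
    q6=np.degrees(o['q'][5])
    M2=R.from_euler('z',d,degrees=True).as_matrix()@M
    # level the tool as well
    zl=np.cross(M2[:,2],[0,0,-1]); lev=M2.T@zl
    s=M2.T@(np.array([x,y,z])-p)
    print(f't={o["t"]:.2f} pos',np.round(p,4),'psi %.2f q1 %.1f q6 %.0f'%(cur,np.degrees(o['q'][0]),q6),'tilt',np.round(np.degrees(lev),2),'gap %.4f'%o['finger_gap'],'F',np.round(o['ft_force'],1))
    print('  turn units %.2f ; shift units x %.2f y %.2f z %.2f'%(-d/6,*(s/.05)))
E
python3 - <<'E'
from h import *
print(env.hold_point_z,[bay(i).round(4) for i in range(1,6)])
plan(.4418,.3081,.12,144.75)
E
```

```text
-0.0187 [array([ 0.6318, -0.3075]), array([ 0.6304, -0.2595]), array([ 0.629 , -0.2115]), array([ 0.6276, -0.1635]), array([ 0.6262, -0.1155])]
t=0.80 pos [0.1598 0.5263 0.2313] psi 163.11 q1 61.5 q6 -12 tilt [0. 0. 0.] gap 0.0852 F [-0.6 -0.6 -0.3]
  turn units 3.06 ; shift units x -7.12 y -0.31 z 2.23
```

>>> {"name": "play_rows", "arguments": {"targets": [[[0, 0, 0], [0, 0, 1], 90], [[0, 0, 0], [0, 0, 1], 90], [[0, 0, 0], [0, 0, 1.0], 90], [[0, 0, 0], [0, 0, 0.06], 90]], "force": 40}}

```text
t: 1.3
tool_pos: [0.1598, 0.5263, 0.2313]
tcp_rot: [-0.0, 0.303, 0.953, -0.0]
ft_force: [0.4, 0.6, -0.4]
finger_gap: 0.0552
grip_force: 0.0
```

>>> {"name": "play_rows", "arguments": {"targets": [[[-0.8, -0.05, 0.2], [0, 0, 0], 90], [[-0.8, -0.05, 0.2], [0, 0, 0], 90], [[-0.8, -0.05, 0.2], [0, 0, 0], 90], [[-0.8, -0.05, 0.2], [0, 0, 0], 90], [[-0.8, -0.05, 0.2], [0, 0, 0], 90]]}}

```text
t: 1.92
tool_pos: [0.3169, 0.3999, 0.1812]
tcp_rot: [0.0, 0.302, 0.953, 0.0]
ft_force: [1.1, 0.7, 0.4]
finger_gap: 0.0555
grip_force: 0.0
```

>>> {"name": "play_rows", "arguments": {"targets": [[[-0.8, -0.05, 0.2], [0, 0, 0], 90], [[-0.8, 0, 0.4], [0, 0, 0], 90], [[-0.8, 0, 0.4], [0, 0, 0], 90], [[-0.72, 0, 0.23], [0, 0, 0], 90], [[0, 0, 0], [0, 0, 0], 90]]}}

```text
t: 2.55
tool_pos: [0.4433, 0.3069, 0.1188]
tcp_rot: [-0.0, 0.303, 0.953, -0.001]
ft_force: [0.4, -0.5, -0.3]
finger_gap: 0.0551
grip_force: 0.0
```

>>> {"name": "play_rows", "arguments": {"targets": [[[0, 0, 0.8], [0, 0, 0], 90], [[0, 0, 0.8], [0, 0, 0], 90], [[0, 0, 0.4], [0, 0, 0], 90], [[0, 0, 0.24], [0, 0, 0], 90], [[0, 0, 0], [0, 0, 0], 255]]}}

```text
t: 3.18
tool_pos: [0.4413, 0.3089, 0.0076]
tcp_rot: [-0.0, 0.302, 0.953, -0.0]
ft_force: [0.0, -0.1, -0.7]
finger_gap: 0.0382
grip_force: 0.0
```

>>> {"name": "play_rows", "arguments": {"targets": [[[0, 0, 0], [0, 0, 0], 255], [[0, 0, 0], [0, 0, 0], 255], [[0, 0, 0], [0, 0, 0], 255], [[0, 0, 0], [0, 0, 0], 255]]}}

```text
t: 3.68
tool_pos: [0.4427, 0.3091, 0.009]
tcp_rot: [0.001, 0.303, 0.953, 0.001]
ft_force: [-0.3, 0.2, 6.2]
finger_gap: 0.019
grip_force: 40.4
```

>>> {"name": "play_rows", "arguments": {"targets": [[[0, 0, -0.3], [0, 0, 0], 255], [[0, 0, -0.7], [0, 0, 0], 255], [[0, 0, -0.8], [0, 0, 0], 255], [[0, 0, -0.8], [0, 0, 0], 255], [[0, 0, -0.8], [0, 0, 0], 255]]}}

```text
t: 4.3
tool_pos: [0.4415, 0.3083, 0.1799]
tcp_rot: [0.0, 0.303, 0.953, 0.0]
ft_force: [0.1, 0.8, -0.9]
finger_gap: 0.0193
grip_force: 39.6
```

Run:
```python
from h import *
plan(*bay(5),.17,1.7)
```

```text
t=4.30 pos [0.4415 0.3083 0.1799] psi 144.74 q1 23.1 q6 -32 tilt [ 0.01  0.02 -0.  ] gap 0.0193 F [ 0.1  0.8 -0.9]
  turn units 23.84 ; shift units x 3.44 y 8.58 z 0.20
```

>>> {"name": "play_rows", "arguments": {"targets": [[[0, 0, 0], [0, 0, 1], 255], [[0, 0, 0], [0, 0, 1], 255], [[0, 0, 0], [0, 0, 1], 255], [[0, 0, 0], [0, 0, 1], 255], [[0, 0, 0], [0, 0, 1], 255]]}}

```text
t: 4.92
tool_pos: [0.4416, 0.3083, 0.1786]
tcp_rot: [0.0, 0.541, 0.841, 0.0]
ft_force: [-0.1, -0.3, -0.7]
finger_gap: 0.0191
grip_force: 39.6
```

>>> {"name": "play_rows", "arguments": {"targets": [[[0, 0, 0], [0, 0, 1], 255], [[0, 0, 0], [0, 0, 1], 255], [[0, 0, 0], [0, 0, 1], 255], [[0, 0, 0], [0, 0, 1], 255], [[0, 0, 0], [0, 0, 1], 255]]}}

```text
t: 5.55
tool_pos: [0.4416, 0.3084, 0.1786]
tcp_rot: [0.0, 0.74, 0.673, 0.0]
ft_force: [0.1, 0.3, -0.9]
finger_gap: 0.019
grip_force: 39.6
```

>>> {"name": "play_rows", "arguments": {"targets": [[[0, 0, 0], [0, 0, 1], 255], [[0, 0, 0], [0, 0, 1], 255], [[0, 0, 0], [0, 0, 1], 255], [[0, 0, 0], [0, 0, 1], 255], [[0, 0, 0], [0, 0, 1], 255]]}}

```text
t: 6.18
tool_pos: [0.4416, 0.3083, 0.1785]
tcp_rot: [0.0, 0.889, 0.458, 0.0]
ft_force: [-0.9, -0.2, -1.1]
finger_gap: 0.0191
grip_force: 39.6
```

>>> {"name": "play_rows", "arguments": {"targets": [[[0, 0, 0], [0, 0, 1], 255], [[0, 0, 0], [0, 0, 1], 255], [[0, 0, 0], [0, 0, 1], 255], [[0, 0, 0], [0, 0, 1], 255], [[0, 0, 0], [0, 0, 1], 255]]}}

```text
t: 6.8
tool_pos: [0.4416, 0.3083, 0.1786]
tcp_rot: [0.0, 0.977, 0.213, 0.0]
ft_force: [0.0, -0.4, -1.0]
finger_gap: 0.0188
grip_force: 39.6
```

>>> {"name": "play_rows", "arguments": {"targets": [[[0, 0, 0], [0, 0, 1], 255], [[0, 0, 0], [0, 0, 1], 255], [[0, 0, 0], [0, 0, 1], 255], [[0, 0, 0], [0, 0, 0.84], 255], [[0, 0, 0], [0, 0, 0], 255]]}}

```text
t: 7.42
tool_pos: [0.4417, 0.3084, 0.1784]
tcp_rot: [-0.0, 1.0, 0.015, 0.0]
ft_force: [-0.2, 0.5, -0.9]
finger_gap: 0.0188
grip_force: 39.6
```

>>> {"name": "play_rows", "arguments": {"targets": [[[0.34, 0.86, 0.02], [0, 0, 0], 255], [[0.34, 0.86, 0.02], [0, 0, 0], 255], [[0.34, 0.86, 0.02], [0, 0, 0], 255], [[0.34, 0.86, 0.02], [0, 0, 0], 255], [[0.34, 0.86, 0.02], [0, 0, 0], 255]]}}

```text
t: 8.05
tool_pos: [0.5336, 0.0948, 0.1733]
tcp_rot: [-0.0, 1.0, 0.016, 0.0]
ft_force: [1.4, -0.1, -0.7]
finger_gap: 0.019
grip_force: 39.6
```

>>> {"name": "play_rows", "arguments": {"targets": [[[0.34, 0.86, 0.02], [0, 0, 0], 255], [[0.34, 0.86, 0.02], [0, 0, 0], 255], [[0.34, 0.86, 0.02], [0, 0, 0], 255], [[0.34, 0.86, 0.02], [0, 0, 0], 255], [[0.34, 0.82, 0.02], [0, 0, 0], 255]]}}

```text
t: 8.68
tool_pos: [0.6249, -0.1157, 0.1682]
tcp_rot: [0.0, 1.0, 0.016, 0.0]
ft_force: [0.7, 0.9, -0.8]
finger_gap: 0.0191
grip_force: 39.6
```

Run:
```python
from h import *
plan(*bay(5),.06,1.7)
c=camera('side'); cv2.imwrite('pics/side1.png',cv2.resize(c['color'][170:330,200:400],None,fx=3.5,fy=3.5,interpolation=cv2.INTER_CUBIC))
```

```text
t=8.68 pos [ 0.6249 -0.1157  0.1682] psi 1.82 q1 -20.5 q6 68 tilt [ 0. -0.  0.] gap 0.0191 F [ 0.7  0.9 -0.8]
  turn units 0.02 ; shift units x 0.03 y -0.00 z 2.16
```

View pics/side1.png

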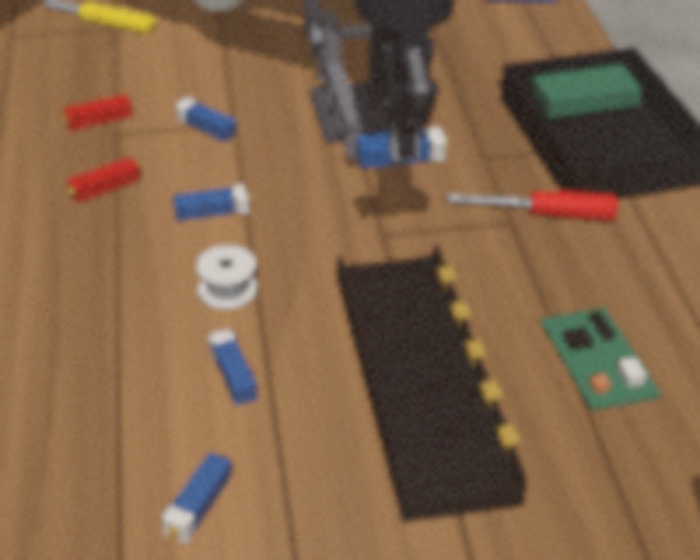

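The held cell's white stud end (435,140 in the crop) points to the far rim, so the orientation is right. Next I lower it.

>>> {"name": "play_rows", "arguments": {"targets": [[[0.03, 0, 0.8], [0, 0, 0], 255], [[0, 0, 0.8], [0, 0, 0], 255], [[0, 0, 0.6], [0, 0, 0], 255], [[0, 0, 0.36], [0, 0, 0], 255], [[0, 0, 0], [0, 0, 0], 255]]}}

```text
t: 9.35
tool_pos: [0.6252, -0.1138, 0.0388]
tcp_rot: [-0.0, 1.0, 0.015, -0.001]
ft_force: [-0.4, 0.9, -0.5]
finger_gap: 0.019
grip_force: 39.6
```

>>> {"name": "play_rows", "arguments": {"targets": [[[0, 0, 0.06], [0, 0, 0], 255], [[0, 0, 0.06], [0, 0, 0], 255], [[0, 0, 0.04], [0, 0, 0], 255], [[0, 0, 0], [0, 0, 0], 255]]}}

```text
t: 9.85
tool_pos: [0.6261, -0.1141, 0.032]
tcp_rot: [0.0, 1.0, 0.015, 0.0]
ft_force: [-0.2, -0.2, -0.4]
finger_gap: 0.0192
grip_force: 39.6
```

>>> {"name": "play_rows", "arguments": {"targets": [[[0, 0, 0.04], [0, 0, 0], 255], [[0, 0, 0], [0, 0, 0], 255]]}}

```text
t: 10.1
tool_pos: [0.6259, -0.1141, 0.0297]
tcp_rot: [-0.0, 1.0, 0.015, -0.0]
ft_force: [0.0, 0.8, -0.2]
finger_gap: 0.0191
grip_force: 39.6
```

>>> {"name": "play_rows", "arguments": {"targets": [[[0, 0, 0.04], [0, 0, 0], 255], [[0, 0, 0], [0, 0, 0], 160], [[0, 0, 0], [0, 0, 0], 160], [[0, 0, 0], [0, 0, 0], 160]]}}

```text
t: 10.6
tool_pos: [0.6261, -0.1142, 0.0279]
tcp_rot: [0.0, 1.0, 0.015, 0.0]
ft_force: [0.6, 1.1, -0.6]
finger_gap: 0.0317
grip_force: 0.0
```

>>> {"name": "play_rows", "arguments": {"targets": [[[0, 0, -0.3], [0, 0, 0], 160], [[0, 0, -0.5], [0, 0, 0], 160], [[0, 0, -0.8], [0, 0, 0], 160], [[0, 0, -0.8], [0, 0, 0], 90], [[0, 0, -0.5], [0, 0, 0], 90]]}}

```text
t: 11.22
tool_pos: [0.627, -0.1144, 0.1767]
tcp_rot: [0.001, 1.0, 0.015, 0.002]
ft_force: [-0.2, -0.9, 0.1]
finger_gap: 0.0555
grip_force: 0.0
```

Run:
```python
from h import *
c=camera('top')
for o in cells(c):
    a=np.radians(o[1]);ctr=o[0]+(o[2]+o[3]-.003)/2*np.array([np.cos(a),np.sin(a)])
    print(ctr.round(4),'yaw %.1f len %.3f z %.4f'%(o[1],o[3]-o[2],o[4]),o[5].round())
plan(.4772,.1947,.12,134.2)
```

```text
[ 0.6126 -0.1152] yaw 4.4 len 0.081 z 0.0376 [320. 201.]
[0.4769 0.1954] yaw 132.4 len 0.073 z 0.0195 [208. 252.]
[0.4747 0.0485] yaw 0.4 len 0.063 z 0.0197 [261. 256.]
[ 0.437  -0.3146] yaw -121.7 len 0.071 z 0.0200 [393. 266.]
t=11.28 pos [ 0.6284 -0.1149  0.1799] psi 1.72 q1 -20.3 q6 68 tilt [ 0.2  -0.49  0.  ] gap 0.0549 F [ 0.5 -0.1  3. ]
  turn units -22.08 ; shift units x 6.54 y 2.14 z 1.26
```

Run:
```python
from h import *
plan(.4708,.0483,.12,3)
```

```text
t=11.28 pos [ 0.6284 -0.1149  0.1799] psi 1.72 q1 -20.3 q6 68 tilt [ 0.2  -0.49  0.  ] gap 0.0549 F [ 0.5 -0.1  3. ]
  turn units -0.21 ; shift units x -2.99 y -3.43 z 1.16
```

>>> {"name": "play_rows", "arguments": {"targets": [[[0, 0, 0], [0, 0, -0.21], 90], [[-0.7, -0.8, 0.1], [0, 0, 0], 90], [[-0.7, -0.8, 0.2], [0, 0, 0], 90], [[-0.7, -0.8, 0.3], [0, 0, 0], 90], [[-0.7, -0.8, 0.4], [0, 0, 0], 90]]}}

```text
t: 11.9
tool_pos: [0.4759, 0.0395, 0.1216]
tcp_rot: [-0.0, 1.0, 0.026, -0.001]
ft_force: [0.9, 0.8, 0.4]
finger_gap: 0.0553
grip_force: 0.0
```

>>> {"name": "play_rows", "arguments": {"targets": [[[-0.19, -0.23, 0.16], [0, 0, 0], 90], [[0, 0, 0], [0, 0, 0], 90], [[0, 0, 0], [0, 0, 0], 90]]}}

```text
t: 12.28
tool_pos: [0.4695, 0.0485, 0.1152]
tcp_rot: [0.0, 1.0, 0.026, 0.001]
ft_force: [0.8, -0.6, 0.2]
finger_gap: 0.0549
grip_force: 0.0
```

Run:
```python
from h import *
plan(.4708,.0483,.009,3)
```

```text
t=12.28 pos [0.4695 0.0485 0.1152] psi 2.95 q1 -7.7 q6 79 tilt [ 0.04 -0.1   0.  ] gap 0.0549 F [ 0.8 -0.6  0.2]
  turn units -0.01 ; shift units x 0.02 y 0.00 z 2.13
```

>>> {"name": "play_rows", "arguments": {"targets": [[[0.02, 0, 0.8], [0, 0, 0], 90], [[0, 0, 0.8], [0, 0, 0], 90], [[0, 0, 0.4], [0, 0, 0], 90], [[0, 0, 0.13], [0, 0, 0], 90], [[0, 0, 0], [0, 0, 0], 255]]}}

```text
t: 12.9
tool_pos: [0.4699, 0.0487, 0.0085]
tcp_rot: [0.0, 1.0, 0.025, 0.0]
ft_force: [-0.3, 0.3, -0.3]
finger_gap: 0.0385
grip_force: 0.0
```

>>> {"name": "play_rows", "arguments": {"targets": [[[0, 0, 0], [0, 0, 0], 255], [[0, 0, 0], [0, 0, 0], 255], [[0, 0, 0], [0, 0, 0], 255], [[0, 0, 0], [0, 0, 0], 255]]}}

```text
t: 13.4
tool_pos: [0.4701, 0.0492, 0.0094]
tcp_rot: [0.0, 1.0, 0.026, 0.001]
ft_force: [-0.0, -0.9, 6.3]
finger_gap: 0.0187
grip_force: 40.0
```

>>> {"name": "play_rows", "arguments": {"targets": [[[0, 0, -0.3], [0, 0, 0.21], 255], [[0, 0, -0.6], [0, 0, 0], 255], [[0, 0, -0.8], [0, 0, 0], 255], [[0, 0, -0.8], [0, 0, 0], 255], [[0, 0, -0.2], [0, 0, 0], 255]]}}

```text
t: 14.02
tool_pos: [0.4703, 0.0494, 0.1459]
tcp_rot: [0.0, 1.0, 0.015, 0.003]
ft_force: [0.2, -0.0, -0.7]
finger_gap: 0.0187
grip_force: 39.2
```

>>> {"name": "play_rows", "arguments": {"targets": [[[0.6, 0.86, 0], [0, 0, 0], 255], [[0.6, 0.86, 0], [0, 0, 0], 255], [[0.6, 0.86, 0], [0, 0, 0], 255], [[0.6, 0.86, 0], [0, 0, 0], 255], [[0.6, 0.86, 0], [0, 0, 0], 255]]}}

```text
t: 14.65
tool_pos: [0.6253, -0.162, 0.1416]
tcp_rot: [-0.001, 1.0, 0.015, -0.001]
ft_force: [-0.0, -0.6, -0.7]
finger_gap: 0.019
grip_force: 39.3
```

>>> {"name": "play_rows", "arguments": {"targets": [[[0, 0, 0], [0, 0, 0], 255], [[0, 0, 0], [0, 0, 0], 255]]}}

```text
t: 14.9
tool_pos: [0.624, -0.1604, 0.1415]
tcp_rot: [-0.001, 1.0, 0.015, -0.002]
ft_force: [-0.1, 0.7, -0.4]
finger_gap: 0.0185
grip_force: 39.3
```

Run:
```python
from h import *
plan(*bay(4),.04,1.7)
```

```text
t=14.90 pos [ 0.624  -0.1604  0.1415] psi 1.68 q1 -24.3 q6 64 tilt [-0.11  0.17 -0.  ] gap 0.0185 F [-0.1  0.7 -0.4]
  turn units -0.00 ; shift units x 0.08 y 0.07 z 2.03
```

>>> {"name": "play_rows", "arguments": {"targets": [[[0.08, 0.06, 0.6], [0, 0, 0], 255], [[0, 0, 0.7], [0, 0, 0], 255], [[0, 0, 0.5], [0, 0, 0], 255], [[0, 0, 0.23], [0, 0, 0], 255], [[0, 0, 0], [0, 0, 0], 255]]}}

```text
t: 15.52
tool_pos: [0.6285, -0.1627, 0.0413]
tcp_rot: [-0.0, 1.0, 0.015, -0.001]
ft_force: [0.7, -0.1, -0.2]
finger_gap: 0.0185
grip_force: 39.3
```

>>> {"name": "play_rows", "arguments": {"targets": [[[0, 0, 0.06], [0, 0, 0], 255], [[0, 0, 0.06], [0, 0, 0], 255], [[0, 0, 0.06], [0, 0, 0], 255], [[0, 0, 0.04], [0, 0, 0], 255], [[0, 0, 0], [0, 0, 0], 255]]}}

```text
t: 16.15
tool_pos: [0.6296, -0.1642, 0.0324]
tcp_rot: [0.0, 1.0, 0.015, 0.001]
ft_force: [-3.6, 1.5, 8.1]
finger_gap: 0.0188
grip_force: 40.5
```

>>> {"name": "play_rows", "arguments": {"targets": [[[0, 0, -0.12], [0, 0, 0], 255], [[-0.08, -0.04, 0], [0, 0, 0], 255], [[0, 0, 0.06], [0, 0, 0], 255], [[0, 0, 0.06], [0, 0, 0], 255], [[0, 0, 0], [0, 0, 0], 255]]}}

```text
t: 16.77
tool_pos: [0.6248, -0.1618, 0.03]
tcp_rot: [-0.0, 1.0, 0.015, -0.001]
ft_force: [-0.6, 0.3, 0.2]
finger_gap: 0.0188
grip_force: 39.5
```

>>> {"name": "play_rows", "arguments": {"targets": [[[0, 0, 0.04], [0, 0, 0], 255], [[0, 0, 0], [0, 0, 0], 160], [[0, 0, 0], [0, 0, 0], 160], [[0, 0, 0], [0, 0, 0], 160]]}}

```text
t: 17.27
tool_pos: [0.6254, -0.162, 0.029]
tcp_rot: [0.0, 1.0, 0.015, 0.0]
ft_force: [0.3, -0.0, -0.4]
finger_gap: 0.0319
grip_force: 0.0
```

>>> {"name": "play_rows", "arguments": {"targets": [[[0, 0, -0.3], [0, 0, 0], 160], [[0, 0, -0.5], [0, 0, 0], 160], [[0, 0, -0.7], [0, 0, 0], 160], [[0, 0, -0.8], [0, 0, 0], 90], [[0, 0, -0.4], [0, 0, 0], 90]]}}

```text
t: 17.9
tool_pos: [0.6265, -0.1625, 0.1681]
tcp_rot: [0.001, 1.0, 0.015, 0.002]
ft_force: [1.0, 0.5, -0.3]
finger_gap: 0.0556
grip_force: 0.0
```

```bash
sed -i 's/CR=np.array(.*); CY/CR=np.array([.627,-.2101]); CY/' h.py
python3 - <<'E'
from h import *
for n in('top','side'):
  c=camera(n)
  for o in cells(c):
    a=np.radians(o[1]);ctr=o[0]+(o[2]+o[3]-.003)/2*np.array([np.cos(a),np.sin(a)])
    print(ctr.round(4),'yaw %.1f len %.3f z %.4f'%(o[1],o[3]-o[2],o[4]),o[5].round())
plan(.477,.195,.12,133.5)
E
```

```text
[ 0.62   -0.1626] yaw -179.4 len 0.056 z 0.0382 [338. 200.]
[ 0.6086 -0.1195] yaw 167.1 len 0.029 z 0.0372 [322. 205.]
[0.4768 0.195 ] yaw 132.4 len 0.073 z 0.0194 [208. 252.]
[ 0.4376 -0.313 ] yaw -122.7 len 0.072 z 0.0199 [393. 266.]
[ 0.6278 -0.118 ] yaw 3.3 len 0.075 z 0.0367 [311. 250.]
[ 0.6304 -0.165 ] yaw 4.7 len 0.075 z 0.0369 [315. 260.]
[ 0.4748 -0.184 ] yaw 104.3 len 0.069 z 0.0188 [267. 275.]
[ 0.4424 -0.3148] yaw -121.4 len 0.071 z 0.0192 [258. 308.]
t=18.00 pos [ 0.6271 -0.1628  0.1683] psi 1.72 q1 -24.4 q6 64 tilt [ 0.19 -0.38 -0.  ] gap 0.0549 F [-0.   0.  -0.6]
  turn units -21.96 ; shift units x 7.25 y 2.74 z 1.02
```

>>> {"name": "play_rows", "arguments": {"targets": [[[0, 0, 0], [0, 0, -1], 90], [[0, 0, 0], [0, 0, -1], 90], [[0, 0, 0], [0, 0, -1], 90], [[0, 0, 0], [0, 0, -1], 90], [[0, 0, 0], [0, 0, -1], 90]]}}

```text
t: 18.62
tool_pos: [0.6246, -0.1617, 0.1629]
tcp_rot: [-0.001, 0.961, 0.275, -0.001]
ft_force: [0.1, 0.9, 0.7]
finger_gap: 0.0552
grip_force: 0.0
```

>>> {"name": "play_rows", "arguments": {"targets": [[[0, 0, 0], [0, 0, -1], 90], [[0, 0, 0], [0, 0, -1], 90], [[0, 0, 0], [0, 0, -1], 90], [[0, 0, 0], [0, 0, -1], 90], [[0, 0, 0], [0, 0, -1], 90]]}}

```text
t: 19.25
tool_pos: [0.6246, -0.1617, 0.1629]
tcp_rot: [-0.001, 0.858, 0.514, -0.0]
ft_force: [-0.1, -0.9, -0.4]
finger_gap: 0.0552
grip_force: 0.0
```

>>> {"name": "play_rows", "arguments": {"targets": [[[0, 0, 0], [0, 0, -1], 90], [[0, 0, 0], [0, 0, -1], 90], [[0, 0, 0], [0, 0, -1], 90], [[0, 0, 0], [0, 0, -1], 90], [[0, 0, 0], [0, 0, -1], 90]]}}

```text
t: 19.88
tool_pos: [0.6246, -0.1617, 0.1629]
tcp_rot: [-0.001, 0.695, 0.719, -0.0]
ft_force: [-0.5, -0.0, 0.5]
finger_gap: 0.0551
grip_force: 0.0
```

>>> {"name": "play_rows", "arguments": {"targets": [[[0, 0, 0], [0, 0, -1], 90], [[0, 0, 0], [0, 0, -1], 90], [[0, 0, 0], [0, 0, -1], 90], [[0, 0, 0], [0, 0, -1], 90], [[0, 0, 0], [0, 0, -1], 90]]}}

```text
t: 20.5
tool_pos: [0.6247, -0.1617, 0.1629]
tcp_rot: [-0.001, 0.486, 0.874, -0.0]
ft_force: [-0.8, -0.4, 0.1]
finger_gap: 0.0551
grip_force: 0.0
```

>>> {"name": "play_rows", "arguments": {"targets": [[[0, 0, 0], [0, 0, -1], 90], [[0, 0, 0], [0, 0, -0.96], 90], [[0.8, 0.3, 0], [0, 0, 0], 90], [[0.8, 0.3, 0], [0, 0, 0], 90], [[0.8, 0.3, 0], [0, 0, 0], 90]]}}

```text
t: 21.12
tool_pos: [0.5742, -0.0428, 0.1629]
tcp_rot: [-0.001, 0.395, 0.919, -0.0]
ft_force: [-0.3, 0.0, 1.1]
finger_gap: 0.0551
grip_force: 0.0
```

>>> {"name": "play_rows", "arguments": {"targets": [[[0.8, 0.3, 0], [0, 0, 0], 90], [[0.8, 0.3, 0], [0, 0, 0], 90], [[0.8, 0.3, 0.2], [0, 0, 0], 90], [[0.8, 0.3, 0.2], [0, 0, 0], 90], [[0.8, 0.3, 0.2], [0, 0, 0], 90]]}}

```text
t: 21.75
tool_pos: [0.491, 0.1539, 0.133]
tcp_rot: [-0.0, 0.395, 0.919, -0.0]
ft_force: [0.7, 0.2, -0.9]
finger_gap: 0.0552
grip_force: 0.0
```

>>> {"name": "play_rows", "arguments": {"targets": [[[0.8, 0.3, 0.4], [0, 0, 0], 90], [[0, 0, 0], [0, 0, 0], 90], [[0, 0, 0], [0, 0, 0], 90]]}}

```text
t: 22.12
tool_pos: [0.4756, 0.192, 0.1137]
tcp_rot: [0.0, 0.395, 0.919, -0.0]
ft_force: [0.5, -0.3, -1.0]
finger_gap: 0.0553
grip_force: 0.0
```

Run:
```python
from h import *
plan(.477,.195,.009,133)
```

```text
t=22.12 pos [0.4756 0.192  0.1137] psi 133.52 q1 9.5 q6 -34 tilt [-0.02  0.02 -0.  ] gap 0.0553 F [ 0.5 -0.3 -1. ]
  turn units 0.09 ; shift units x 0.03 y 0.06 z 2.09
```

>>> {"name": "play_rows", "arguments": {"targets": [[[0.03, 0.06, 0.8], [0, 0, 0.09], 90], [[0, 0, 0.8], [0, 0, 0], 90], [[0, 0, 0.4], [0, 0, 0], 90], [[0, 0, 0.09], [0, 0, 0], 90], [[0, 0, 0], [0, 0, 0], 255]]}}

```text
t: 22.75
tool_pos: [0.4777, 0.1947, 0.0099]
tcp_rot: [0.0, 0.4, 0.917, 0.0]
ft_force: [0.2, -0.3, -0.3]
finger_gap: 0.0385
grip_force: 0.0
```

>>> {"name": "play_rows", "arguments": {"targets": [[[0, 0, 0], [0, 0, 0], 255], [[0, 0, 0], [0, 0, 0], 255], [[0, 0, 0], [0, 0, 0], 255], [[0, 0, 0], [0, 0, 0], 255]]}}

```text
t: 23.25
tool_pos: [0.478, 0.1954, 0.0106]
tcp_rot: [0.001, 0.399, 0.917, 0.001]
ft_force: [-0.1, -1.1, 6.9]
finger_gap: 0.0189
grip_force: 39.8
```

>>> {"name": "play_rows", "arguments": {"targets": [[[0, 0, -0.3], [0, 0, 0], 255], [[0, 0, -0.6], [0, 0, 0], 255], [[0, 0, -0.8], [0, 0, 0], 255], [[0, 0, -0.8], [0, 0, 0], 255], [[0, 0, -0.7], [0, 0, 0], 255]]}}

```text
t: 23.88
tool_pos: [0.4765, 0.1955, 0.1718]
tcp_rot: [0.0, 0.399, 0.917, 0.0]
ft_force: [-0.1, -0.1, -1.5]
finger_gap: 0.0191
grip_force: 39.2
```

>>> {"name": "play_rows", "arguments": {"targets": [[[0, 0, 0], [0, 0, 1], 255], [[0, 0, 0], [0, 0, 1], 255], [[0, 0, 0], [0, 0, 1], 255], [[0, 0, 0], [0, 0, 1], 255], [[0, 0, 0], [0, 0, 1], 255]]}}

```text
t: 24.5
tool_pos: [0.4762, 0.1955, 0.1702]
tcp_rot: [0.0, 0.624, 0.781, 0.0]
ft_force: [-1.0, -0.1, -0.5]
finger_gap: 0.0185
grip_force: 39.2
```

>>> {"name": "play_rows", "arguments": {"targets": [[[0, 0, 0], [0, 0, 1], 255], [[0, 0, 0], [0, 0, 1], 255], [[0, 0, 0], [0, 0, 1], 255], [[0, 0, 0], [0, 0, 1], 255], [[0, 0, 0], [0, 0, 1], 255]]}}

```text
t: 25.12
tool_pos: [0.4762, 0.1954, 0.1701]
tcp_rot: [-0.0, 0.805, 0.593, 0.0]
ft_force: [0.9, 0.1, -0.8]
finger_gap: 0.0182
grip_force: 39.2
```

>>> {"name": "play_rows", "arguments": {"targets": [[[0, 0, 0], [0, 0, 1], 255], [[0, 0, 0], [0, 0, 1], 255], [[0, 0, 0], [0, 0, 1], 255], [[0, 0, 0], [0, 0, 1], 255], [[0, 0, 0], [0, 0, 1], 255]]}}

```text
t: 25.75
tool_pos: [0.4762, 0.1954, 0.1701]
tcp_rot: [-0.0, 0.931, 0.364, 0.0]
ft_force: [-0.9, -0.2, -1.2]
finger_gap: 0.019
grip_force: 39.2
```

>>> {"name": "play_rows", "arguments": {"targets": [[[0, 0, 0], [0, 0, 1], 255], [[0, 0, 0], [0, 0, 1], 255], [[0, 0, 0], [0, 0, 1], 255], [[0, 0, 0], [0, 0, 1], 255], [[0, 0, 0], [0, 0, 1], 255]]}}

```text
t: 26.38
tool_pos: [0.4763, 0.1955, 0.1701]
tcp_rot: [-0.0, 0.994, 0.111, 0.0]
ft_force: [0.5, -0.4, -0.9]
finger_gap: 0.0186
grip_force: 39.2
```

>>> {"name": "play_rows", "arguments": {"targets": [[[0, 0, 0], [0, 0, 1], 255], [[0, 0, 0], [0, 0, 0.9], 255], [[0, 0, 0], [0, 0, 0], 255]]}}

```text
t: 26.75
tool_pos: [0.4764, 0.1954, 0.17]
tcp_rot: [-0.0, 1.0, 0.014, 0.0]
ft_force: [0.0, 0.0, -0.1]
finger_gap: 0.0186
grip_force: 39.2
```

Run:
```python
from h import *
plan(*bay(3),.15,1.7)
```

```text
t=26.75 pos [0.4764 0.1954 0.17  ] psi 1.59 q1 9.9 q6 98 tilt [-0.01 -0.02  0.  ] gap 0.0186 F [ 0.   0.  -0.1]
  turn units -0.02 ; shift units x 2.77 y 8.20 z 0.40
```

>>> {"name": "play_rows", "arguments": {"targets": [[[0.28, 0.82, 0.04], [0, 0, -0.02], 255], [[0.28, 0.82, 0.04], [0, 0, 0], 255], [[0.28, 0.82, 0.04], [0, 0, 0], 255], [[0.28, 0.82, 0.04], [0, 0, 0], 255], [[0.28, 0.82, 0.04], [0, 0, 0], 255]]}}

```text
t: 27.38
tool_pos: [0.5527, -0.0088, 0.1597]
tcp_rot: [-0.0, 1.0, 0.016, 0.0]
ft_force: [1.0, 0.6, -0.1]
finger_gap: 0.0186
grip_force: 39.3
```

>>> {"name": "play_rows", "arguments": {"targets": [[[0.28, 0.82, 0.04], [0, 0, 0], 255], [[0.28, 0.82, 0.04], [0, 0, 0], 255], [[0.28, 0.82, 0.04], [0, 0, 0], 255], [[0.28, 0.82, 0.04], [0, 0, 0], 255], [[0.25, 0.82, 0.04], [0, 0, 0], 255]]}}

```text
t: 28.0
tool_pos: [0.6272, -0.2117, 0.1496]
tcp_rot: [-0.0, 1.0, 0.016, 0.0]
ft_force: [0.5, 0.7, -1.0]
finger_gap: 0.0188
grip_force: 39.3
```

>>> {"name": "play_rows", "arguments": {"targets": [[[0, 0, 0.6], [0, 0, 0], 255], [[0, 0, 0.6], [0, 0, 0], 255], [[0, 0, 0.5], [0, 0, 0], 255], [[0, 0, 0.3], [0, 0, 0], 255], [[0, 0, 0], [0, 0, 0], 255]]}}

```text
t: 28.62
tool_pos: [0.6262, -0.2101, 0.0484]
tcp_rot: [-0.001, 1.0, 0.015, -0.001]
ft_force: [-0.8, 0.4, -1.3]
finger_gap: 0.0184
grip_force: 39.3
```

Run:
```python
from h import *
plan(*bay(3),.03,1.7)
```

```text
t=28.62 pos [ 0.6262 -0.2101  0.0484] psi 1.71 q1 -28.2 q6 60 tilt [-0.07  0.12 -0.  ] gap 0.0184 F [-0.8  0.4 -1.3]
  turn units 0.00 ; shift units x 0.02 y 0.00 z 0.37
```

>>> {"name": "play_rows", "arguments": {"targets": [[[0, 0, 0.2], [0, 0, 0], 255], [[0, 0, 0.08], [0, 0, 0], 255], [[0, 0, 0.06], [0, 0, 0], 255], [[0, 0, 0.02], [0, 0, 0], 255], [[0, 0, 0], [0, 0, 0], 255]]}}

```text
t: 29.25
tool_pos: [0.6269, -0.2106, 0.0314]
tcp_rot: [0.0, 1.0, 0.014, 0.0]
ft_force: [0.1, -0.2, -1.0]
finger_gap: 0.0187
grip_force: 39.3
```

>>> {"name": "play_rows", "arguments": {"targets": [[[0, 0, 0.04], [0, 0, 0], 255], [[0, 0, 0], [0, 0, 0], 160], [[0, 0, 0], [0, 0, 0], 160], [[0, 0, 0], [0, 0, 0], 160]]}}

```text
t: 29.75
tool_pos: [0.6269, -0.2106, 0.0294]
tcp_rot: [0.0, 1.0, 0.014, 0.0]
ft_force: [0.3, 0.4, -0.2]
finger_gap: 0.0318
grip_force: 0.0
```

>>> {"name": "play_rows", "arguments": {"targets": [[[0, 0, -0.3], [0, 0, 0], 160], [[0, 0, -0.5], [0, 0, 0], 160], [[0, 0, -0.6], [0, 0, 0], 160], [[0, 0, -0.6], [0, 0, 0], 90], [[0, 0, -0.3], [0, 0, -0.83], 90]]}}

```text
t: 30.38
tool_pos: [0.6279, -0.2111, 0.148]
tcp_rot: [0.001, 0.998, 0.059, 0.002]
ft_force: [0.1, 0.8, -1.2]
finger_gap: 0.0548
grip_force: 0.0
```

>>> {"name": "play_rows", "arguments": {"targets": [[[0, 0, 0], [0, 0, -1], 90], [[0, 0, 0], [0, 0, -1], 90], [[0, 0, 0], [0, 0, -1], 90], [[0, 0, 0], [0, 0, -1], 90], [[0, 0, 0], [0, 0, -1], 90]]}}

```text
t: 31.0
tool_pos: [0.6271, -0.2107, 0.1457]
tcp_rot: [0.0, 0.949, 0.316, 0.0]
ft_force: [0.4, 0.4, -0.2]
finger_gap: 0.0553
grip_force: 0.0
```

>>> {"name": "play_rows", "arguments": {"targets": [[[0, 0, 0], [0, 0, -1], 90], [[0, 0, 0], [0, 0, -1], 90], [[0, 0, 0], [0, 0, -1], 90], [[0, 0, 0], [0, 0, -1], 90], [[0, 0, 0], [0, 0, -1], 90]]}}

```text
t: 31.62
tool_pos: [0.6271, -0.2107, 0.1457]
tcp_rot: [0.001, 0.835, 0.551, 0.0]
ft_force: [-0.0, -0.5, 0.4]
finger_gap: 0.0553
grip_force: 0.0
```

>>> {"name": "play_rows", "arguments": {"targets": [[[0, 0, 0], [0, 0, -1], 90], [[0, 0, 0], [0, 0, -1], 90], [[0, 0, 0], [0, 0, -1], 90], [[0, 0, 0], [0, 0, -1], 90], [[0, 0, 0], [0, 0, -1], 90]]}}

```text
t: 32.25
tool_pos: [0.6271, -0.2107, 0.1457]
tcp_rot: [0.001, 0.664, 0.748, 0.0]
ft_force: [0.4, 0.8, -0.2]
finger_gap: 0.0552
grip_force: 0.0
```

>>> {"name": "play_rows", "arguments": {"targets": [[[0, 0, 0], [0, 0, -1], 90], [[0, 0, 0], [0, 0, 0], 90]]}}

```text
t: 32.5
tool_pos: [0.6271, -0.2107, 0.1455]
tcp_rot: [0.001, 0.625, 0.78, 0.0]
ft_force: [-0.3, -0.8, 0.6]
finger_gap: 0.055
grip_force: 0.0
```

Run:
```python
from h import *
for n in('top','side'):
  c=camera(n)
  for o in cells(c):
    a=np.radians(o[1]);ctr=o[0]+(o[2]+o[3]-.003)/2*np.array([np.cos(a),np.sin(a)])
    print(ctr.round(4),'yaw %.1f len %.3f z %.4f'%(o[1],o[3]-o[2],o[4]),o[5].round())
plan(.4755,-.1815,.12,102.7)
```

```text
[ 0.6257 -0.114 ] yaw 2.6 len 0.074 z 0.0379 [320. 201.]
[ 0.63   -0.2105] yaw 3.0 len 0.072 z 0.0380 [355. 198.]
[ 0.431  -0.3231] yaw -119.8 len 0.046 z 0.0205 [397. 268.]
[ 0.6289 -0.1182] yaw 5.1 len 0.076 z 0.0361 [312. 250.]
[ 0.6298 -0.1653] yaw 1.4 len 0.074 z 0.0370 [315. 260.]
[ 0.6303 -0.2137] yaw 3.9 len 0.078 z 0.0369 [318. 271.]
[ 0.4525 -0.202 ] yaw 102.9 len 0.071 z 0.0194 [259. 280.]
[ 0.4417 -0.3148] yaw -121.1 len 0.071 z 0.0194 [257. 308.]
t=32.60 pos [ 0.627  -0.2106  0.1451] psi 102.51 q1 -28.2 q6 -41 tilt [0.04 0.03 0.  ] gap 0.0552 F [ 0.3 -1.1  0.1]
  turn units -0.03 ; shift units x 1.24 y -2.83 z 0.50
```

Cell D has been knocked about 3 cm and is now at roughly (0.453, -0.200), yaw 103°. I'm retargeting to that.

Run:
```python
from h import *
plan(.4532,-.2,.12,102.9)
```

```text
t=32.60 pos [ 0.627  -0.2106  0.1451] psi 102.51 q1 -28.2 q6 -41 tilt [ 0.04  0.03 -0.  ] gap 0.0552 F [ 0.3 -1.1  0.1]
  turn units -0.07 ; shift units x 0.98 y -3.34 z 0.50
```

>>> {"name": "play_rows", "arguments": {"targets": [[[0.2, -0.7, 0], [0, 0, -0.07], 90], [[0.2, -0.7, 0], [0, 0, 0], 90], [[0.2, -0.7, 0.1], [0, 0, 0], 90], [[0.2, -0.7, 0.2], [0, 0, 0], 90], [[0.18, -0.54, 0.2], [0, 0, 0], 90]]}}

```text
t: 33.22
tool_pos: [0.4518, -0.2001, 0.1195]
tcp_rot: [0.0, 0.623, 0.782, -0.0]
ft_force: [0.4, -0.1, -0.8]
finger_gap: 0.0551
grip_force: 0.0
```

>>> {"name": "play_rows", "arguments": {"targets": [[[0, 0, 0], [0, 0, 0], 90], [[0, 0, 0], [0, 0, 0], 90]]}}

```text
t: 33.48
tool_pos: [0.4544, -0.201, 0.1202]
tcp_rot: [0.001, 0.623, 0.783, 0.0]
ft_force: [0.6, -0.7, 0.2]
finger_gap: 0.055
grip_force: 0.0
```

Run:
```python
from h import *
c=camera('side')
for o in cells(c):
    a=np.radians(o[1]);ctr=o[0]+(o[2]+o[3]-.003)/2*np.array([np.cos(a),np.sin(a)])
    print(ctr.round(4),'yaw %.1f len %.3f z %.4f'%(o[1],o[3]-o[2],o[4]),o[5].round())
plan(.4532,-.2,.009,102.9)
```

```text
[ 0.6281 -0.1177] yaw 4.4 len 0.076 z 0.0367 [311. 250.]
[ 0.6292 -0.1655] yaw 2.2 len 0.075 z 0.0366 [315. 260.]
[ 0.6305 -0.2138] yaw 3.4 len 0.077 z 0.0369 [318. 271.]
[ 0.4522 -0.2012] yaw 103.4 len 0.071 z 0.0190 [259. 280.]
[ 0.4416 -0.3153] yaw -121.9 len 0.070 z 0.0191 [258. 308.]
t=33.52 pos [ 0.4547 -0.201   0.1202] psi 103.02 q1 -36.7 q6 -50 tilt [ 0.1   0.11 -0.  ] gap 0.0550 F [-0.5  0.5  0.5]
  turn units 0.02 ; shift units x 0.03 y -0.03 z 2.22
```

>>> {"name": "play_rows", "arguments": {"targets": [[[0.02, -0.02, 0.8], [0, 0, 0], 90], [[0, 0, 0.8], [0, 0, 0], 90], [[0, 0, 0.4], [0, 0, 0], 90], [[0, 0, 0.2], [0, 0, 0], 90], [[0, 0, 0], [0, 0, 0], 255]]}}

```text
t: 34.15
tool_pos: [0.4525, -0.1996, 0.0091]
tcp_rot: [-0.0, 0.622, 0.783, 0.0]
ft_force: [-0.2, -0.4, -1.1]
finger_gap: 0.0382
grip_force: 0.0
```

>>> {"name": "play_rows", "arguments": {"targets": [[[0, 0, 0], [0, 0, 0], 255], [[0, 0, 0], [0, 0, 0], 255], [[0, 0, 0], [0, 0, 0], 255], [[0, 0, 0], [0, 0, 0], 255]]}}

```text
t: 34.65
tool_pos: [0.4528, -0.2001, 0.0103]
tcp_rot: [0.001, 0.622, 0.783, 0.0]
ft_force: [0.6, 0.7, 7.7]
finger_gap: 0.0186
grip_force: 40.3
```

>>> {"name": "play_rows", "arguments": {"targets": [[[0, 0, -0.3], [0, 0, 0], 255], [[0, 0, -0.6], [0, 0, 0], 255], [[0, 0, -0.8], [0, 0, 0], 255], [[0, 0, -0.8], [0, 0, 0], 255], [[0, 0, -0.3], [0, 0, 0.87], 255]]}}

```text
t: 35.28
tool_pos: [0.4527, -0.2001, 0.1527]
tcp_rot: [0.002, 0.658, 0.753, 0.0]
ft_force: [0.9, -0.2, -1.4]
finger_gap: 0.0184
grip_force: 39.5
```

>>> {"name": "play_rows", "arguments": {"targets": [[[0, 0, 0], [0, 0, 1], 255], [[0, 0, 0], [0, 0, 1], 255], [[0, 0, 0], [0, 0, 1], 255], [[0, 0, 0], [0, 0, 1], 255], [[0, 0, 0], [0, 0, 1], 255]]}}

```text
t: 35.9
tool_pos: [0.4515, -0.1993, 0.15]
tcp_rot: [-0.0, 0.831, 0.557, -0.0]
ft_force: [-0.9, 0.5, 0.3]
finger_gap: 0.0184
grip_force: 39.5
```

>>> {"name": "play_rows", "arguments": {"targets": [[[0, 0, 0], [0, 0, 1], 255], [[0, 0, 0], [0, 0, 1], 255], [[0, 0, 0], [0, 0, 1], 255], [[0, 0, 0], [0, 0, 1], 255], [[0, 0, 0], [0, 0, 1], 255]]}}

```text
t: 36.52
tool_pos: [0.4515, -0.1993, 0.15]
tcp_rot: [-0.0, 0.947, 0.323, -0.0]
ft_force: [0.7, 0.1, 0.5]
finger_gap: 0.0186
grip_force: 39.5
```

>>> {"name": "play_rows", "arguments": {"targets": [[[0, 0, 0], [0, 0, 1], 255], [[0, 0, 0], [0, 0, 1], 255], [[0, 0, 0], [0, 0, 1], 255], [[0, 0, 0], [0, 0, 1], 255], [[0, 0, 0], [0, 0, 1], 255]]}}

```text
t: 37.15
tool_pos: [0.4515, -0.1993, 0.1499]
tcp_rot: [-0.0, 0.998, 0.067, -0.0]
ft_force: [0.4, 0.5, -0.8]
finger_gap: 0.0187
grip_force: 39.5
```

>>> {"name": "play_rows", "arguments": {"targets": [[[0, 0, 0], [0, 0, 1], 255], [[0, 0, 0], [0, 0, 0], 255]]}}

```text
t: 37.4
tool_pos: [0.4516, -0.1994, 0.1499]
tcp_rot: [0.0, 1.0, 0.016, -0.0]
ft_force: [0.1, 0.3, -0.9]
finger_gap: 0.0189
grip_force: 39.5
```

Run:
```python
from h import *
plan(*bay(2),.05,1.7)
```

```text
t=37.40 pos [ 0.4516 -0.1994  0.1499] psi 1.88 q1 -36.8 q6 51 tilt [0. 0. 0.] gap 0.0189 F [ 0.1  0.3 -0.9]
  turn units 0.03 ; shift units x 3.50 y 1.28 z 2.00
```

>>> {"name": "play_rows", "arguments": {"targets": [[[0.7, 0.26, 0], [0, 0, 0.03], 255], [[0.7, 0.26, 0], [0, 0, 0], 255], [[0.7, 0.26, 0], [0, 0, 0], 255], [[0.7, 0.26, 0], [0, 0, 0], 255], [[0.7, 0.24, 0], [0, 0, 0], 255]]}}

```text
t: 38.02
tool_pos: [0.6296, -0.2586, 0.1495]
tcp_rot: [-0.0, 1.0, 0.016, -0.0]
ft_force: [-0.2, -0.0, -1.1]
finger_gap: 0.0186
grip_force: 39.5
```

>>> {"name": "play_rows", "arguments": {"targets": [[[0, 0, 0.6], [0, 0, 0], 255], [[0, 0, 0.6], [0, 0, 0], 255], [[0, 0, 0.5], [0, 0, 0], 255], [[0, 0, 0.3], [0, 0, 0], 255], [[0, 0, 0], [0, 0, 0], 255]]}}

```text
t: 38.65
tool_pos: [0.628, -0.2579, 0.0483]
tcp_rot: [-0.001, 1.0, 0.015, -0.001]
ft_force: [-0.1, 0.4, -0.7]
finger_gap: 0.0184
grip_force: 39.5
```

Run:
```python
from h import *
plan(*bay(2),.0315,1.7)
```

```text
t=38.65 pos [ 0.628  -0.2579  0.0483] psi 1.70 q1 -31.7 q6 57 tilt [-0.08  0.12  0.  ] gap 0.0184 F [-0.1  0.4 -0.7]
  turn units 0.00 ; shift units x 0.01 y 0.00 z 0.34
```

>>> {"name": "play_rows", "arguments": {"targets": [[[0, 0, 0.2], [0, 0, 0], 255], [[0, 0, 0.08], [0, 0, 0], 255], [[0, 0, 0.06], [0, 0, 0], 255], [[0, 0, 0.02], [0, 0, 0], 255], [[0, 0, 0], [0, 0, 0], 255]]}}

```text
t: 39.28
tool_pos: [0.6288, -0.2584, 0.0315]
tcp_rot: [0.0, 1.0, 0.014, 0.0]
ft_force: [0.1, -0.5, -1.2]
finger_gap: 0.0188
grip_force: 39.5
```

>>> {"name": "play_rows", "arguments": {"targets": [[[0, 0, 0.04], [0, 0, 0], 255], [[0, 0, 0], [0, 0, 0], 160], [[0, 0, 0], [0, 0, 0], 160], [[0, 0, 0], [0, 0, 0], 160]]}}

```text
t: 39.78
tool_pos: [0.6288, -0.2584, 0.0295]
tcp_rot: [0.0, 1.0, 0.014, 0.0]
ft_force: [0.2, 0.7, 0.8]
finger_gap: 0.0318
grip_force: 0.0
```

>>> {"name": "play_rows", "arguments": {"targets": [[[0, 0, -0.3], [0, 0, 0], 160], [[0, 0, -0.5], [0, 0, 0], 160], [[0, 0, -0.6], [0, 0, 0], 160], [[0, 0, -0.6], [0, 0, 0], 90], [[0, 0, -0.3], [0, 0, -0.43], 90]]}}

```text
t: 40.4
tool_pos: [0.6298, -0.2589, 0.148]
tcp_rot: [0.001, 0.999, 0.037, 0.002]
ft_force: [0.2, -0.7, 0.9]
finger_gap: 0.0555
grip_force: 0.0
```

>>> {"name": "play_rows", "arguments": {"targets": [[[0, 0, 0], [0, 0, -1], 90], [[0, 0, 0], [0, 0, -1], 90], [[0, 0, 0], [0, 0, -1], 90], [[0, 0, 0], [0, 0, -1], 90], [[0, 0, 0], [0, 0, -1], 90]]}}

```text
t: 41.02
tool_pos: [0.6289, -0.2585, 0.1457]
tcp_rot: [0.001, 0.955, 0.296, 0.0]
ft_force: [-0.1, -0.4, 0.5]
finger_gap: 0.0556
grip_force: 0.0
```

>>> {"name": "play_rows", "arguments": {"targets": [[[0, 0, 0], [0, 0, -1], 90], [[0, 0, 0], [0, 0, -1], 90], [[0, 0, 0], [0, 0, -1], 90], [[0, 0, 0], [0, 0, -1], 90], [[0, 0, 0], [0, 0, 0], 90]]}}

```text
t: 41.65
tool_pos: [0.6289, -0.2585, 0.1455]
tcp_rot: [0.001, 0.874, 0.486, 0.0]
ft_force: [-0.4, 0.7, -0.0]
finger_gap: 0.0553
grip_force: 0.0
```

Run:
```python
from h import *
for n in('top','side'):
  c=camera(n)
  for o in cells(c):
    a=np.radians(o[1]);ctr=o[0]+(o[2]+o[3]-.003)/2*np.array([np.cos(a),np.sin(a)])
    print(ctr.round(4),'yaw %.1f len %.3f z %.4f'%(o[1],o[3]-o[2],o[4]),o[5].round())
plan(.4385,-.314,.12,58.3)
```

```text
[ 0.6254 -0.1139] yaw 4.3 len 0.074 z 0.0381 [320. 201.]
[ 0.6268 -0.1622] yaw 1.7 len 0.076 z 0.0376 [338. 200.]
[ 0.6407 -0.21  ] yaw -16.0 len 0.050 z 0.0378 [354. 194.]
[ 0.6293 -0.1649] yaw 3.7 len 0.075 z 0.0366 [315. 260.]
[ 0.6304 -0.2139] yaw 2.5 len 0.075 z 0.0369 [318. 272.]
[ 0.6323 -0.2612] yaw 3.0 len 0.075 z 0.0368 [322. 283.]
[ 0.4415 -0.3155] yaw -122.1 len 0.069 z 0.0196 [258. 308.]
t=41.75 pos [ 0.6289 -0.2585  0.1451] psi 58.11 q1 -31.7 q6 0 tilt [ 0.06  0.   -0.  ] gap 0.0553 F [-0.  -0.3  0.7]
  turn units -0.03 ; shift units x -2.95 y -2.66 z 0.50
```

>>> {"name": "play_rows", "arguments": {"targets": [[[-0.6, -0.54, 0], [0, 0, -0.03], 90], [[-0.6, -0.54, 0.1], [0, 0, 0], 90], [[-0.6, -0.54, 0.1], [0, 0, 0], 90], [[-0.6, -0.54, 0.1], [0, 0, 0], 90], [[-0.55, -0.5, 0.2], [0, 0, 0], 90]]}}

```text
t: 42.38
tool_pos: [0.4371, -0.3149, 0.12]
tcp_rot: [0.001, 0.873, 0.487, 0.0]
ft_force: [-0.3, 0.1, -0.7]
finger_gap: 0.0554
grip_force: 0.0
```

>>> {"name": "play_rows", "arguments": {"targets": [[[0, 0, 0], [0, 0, 0], 90], [[0, 0, 0], [0, 0, 0], 90]]}}

```text
t: 42.62
tool_pos: [0.4388, -0.3146, 0.12]
tcp_rot: [0.001, 0.873, 0.487, 0.0]
ft_force: [-0.4, 0.4, 0.6]
finger_gap: 0.0552
grip_force: 0.0
```

Run:
```python
from h import *
plan(.4385,-.314,.0095,58.2)
```

```text
t=42.62 pos [ 0.4388 -0.3146  0.12  ] psi 58.32 q1 -47.5 q6 -16 tilt [0.09 0.   0.  ] gap 0.0552 F [-0.4  0.4  0.6]
  turn units 0.02 ; shift units x 0.01 y -0.02 z 2.21
```

>>> {"name": "play_rows", "arguments": {"targets": [[[0.01, -0.01, 0.8], [0, 0, 0], 90], [[0, 0, 0.8], [0, 0, 0], 90], [[0, 0, 0.4], [0, 0, 0], 90], [[0, 0, 0.2], [0, 0, 0], 90], [[0, 0, 0], [0, 0, 0], 255]]}}

```text
t: 43.25
tool_pos: [0.4386, -0.3134, 0.0092]
tcp_rot: [-0.0, 0.873, 0.488, 0.0]
ft_force: [0.2, 0.7, 0.5]
finger_gap: 0.0384
grip_force: 0.0
```

>>> {"name": "play_rows", "arguments": {"targets": [[[0, 0, 0], [0, 0, 0], 255], [[0, 0, 0], [0, 0, 0], 255], [[0, 0, 0], [0, 0, 0], 255], [[0, 0, 0], [0, 0, 0], 255]]}}

```text
t: 43.75
tool_pos: [0.4388, -0.3142, 0.0104]
tcp_rot: [0.001, 0.873, 0.488, 0.0]
ft_force: [0.7, 0.7, 5.9]
finger_gap: 0.0188
grip_force: 40.2
```

>>> {"name": "play_rows", "arguments": {"targets": [[[0, 0, -0.3], [0, 0, 0], 255], [[0, 0, -0.6], [0, 0, 0], 255], [[0, 0, -0.8], [0, 0, 0], 255], [[0, 0, -0.8], [0, 0, 0], 255], [[0, 0, -0.3], [0, 0, -0.57], 255]]}}

```text
t: 44.38
tool_pos: [0.4386, -0.3144, 0.1529]
tcp_rot: [0.002, 0.858, 0.514, 0.0]
ft_force: [-0.3, -0.4, -0.6]
finger_gap: 0.0185
grip_force: 39.5
```

>>> {"name": "play_rows", "arguments": {"targets": [[[0, 0, 0], [0, 0, -1], 255], [[0, 0, 0], [0, 0, -1], 255], [[0, 0, 0], [0, 0, -1], 255], [[0, 0, 0], [0, 0, -1], 255], [[0, 0, 0], [0, 0, -1], 255]]}}

```text
t: 45.0
tool_pos: [0.4376, -0.3133, 0.15]
tcp_rot: [-0.0, 0.695, 0.719, -0.0]
ft_force: [-0.1, -0.3, -0.6]
finger_gap: 0.0188
grip_force: 39.5
```

>>> {"name": "play_rows", "arguments": {"targets": [[[0, 0, 0], [0, 0, -1], 255], [[0, 0, 0], [0, 0, -1], 255], [[0, 0, 0], [0, 0, -1], 255], [[0, 0, 0], [0, 0, -1], 255], [[0, 0, 0], [0, 0, -1], 255]]}}

```text
t: 45.62
tool_pos: [0.4375, -0.3133, 0.15]
tcp_rot: [-0.0, 0.485, 0.875, -0.0]
ft_force: [-0.5, -0.7, -1.5]
finger_gap: 0.0186
grip_force: 39.5
```

>>> {"name": "play_rows", "arguments": {"targets": [[[0, 0, 0], [0, 0, -1], 255], [[0, 0, 0], [0, 0, -1], 255], [[0, 0, 0], [0, 0, -1], 255], [[0, 0, 0], [0, 0, -1], 255], [[0, 0, 0], [0, 0, -1], 255]]}}

```text
t: 46.25
tool_pos: [0.4376, -0.3133, 0.1499]
tcp_rot: [-0.0, 0.242, 0.97, -0.0]
ft_force: [0.1, -0.0, -0.3]
finger_gap: 0.0185
grip_force: 39.5
```

>>> {"name": "play_rows", "arguments": {"targets": [[[0, 0, 0], [0, 0, -1], 255], [[0, 0, 0], [0, 0, -1], 255], [[0, 0, 0], [0, 0, -1], 255], [[0, 0, 0], [0, 0, -1], 255], [[0, 0, 0], [0, 0, -1], 255]]}}

```text
t: 46.88
tool_pos: [0.4375, -0.3133, 0.1499]
tcp_rot: [-0.0, -0.018, 1.0, 0.0]
ft_force: [0.2, 0.0, -0.9]
finger_gap: 0.0188
grip_force: 39.5
```

Run:
```python
from h import *
plan(*bay(1),.05,181.7)
```

```text
t=46.88 pos [ 0.4375 -0.3133  0.1499] psi -177.98 q1 -47.5 q6 -139 tilt [ 0.   -0.02  0.  ] gap 0.0188 F [ 0.2  0.  -0.9]
  turn units 0.05 ; shift units x -3.85 y 0.03 z 2.00
```

>>> {"name": "play_rows", "arguments": {"targets": [[[-0.77, 0, 0], [0, 0, 0.05], 255], [[-0.77, 0, 0], [0, 0, 0], 255], [[-0.77, 0, 0], [0, 0, 0], 255], [[-0.77, 0.03, 0], [0, 0, 0], 255], [[-0.77, 0, 0], [0, 0, 0], 255]]}}

```text
t: 47.5
tool_pos: [0.6311, -0.3064, 0.15]
tcp_rot: [-0.0, -0.013, 1.0, 0.0]
ft_force: [0.3, -1.0, -0.7]
finger_gap: 0.0188
grip_force: 39.4
```

>>> {"name": "play_rows", "arguments": {"targets": [[[0, 0, 0.6], [0, 0, 0], 255], [[0, 0, 0.6], [0, 0, 0], 255], [[0, 0, 0.5], [0, 0, 0], 255], [[0, 0, 0.3], [0, 0, 0], 255], [[0, 0, 0], [0, 0, 0], 255]]}}

```text
t: 48.12
tool_pos: [0.6295, -0.3063, 0.0484]
tcp_rot: [-0.001, -0.013, 1.0, 0.001]
ft_force: [0.3, -0.2, 1.0]
finger_gap: 0.0186
grip_force: 39.4
```

Run:
```python
from h import *
plan(*bay(1),.0315,181.7)
```

```text
t=48.12 pos [ 0.6295 -0.3063  0.0484] psi -178.48 q1 -35.0 q6 -127 tilt [ 0.09 -0.12  0.  ] gap 0.0186 F [ 0.3 -0.2  1. ]
  turn units -0.03 ; shift units x -0.01 y 0.00 z 0.34
```

>>> {"name": "play_rows", "arguments": {"targets": [[[0, 0, 0.2], [0, 0, 0], 255], [[0, 0, 0.08], [0, 0, 0], 255], [[0, 0, 0.06], [0, 0, 0], 255], [[0, 0, 0.02], [0, 0, 0], 255], [[0, 0, 0], [0, 0, 0], 255]]}}

```text
t: 48.75
tool_pos: [0.6304, -0.3067, 0.0314]
tcp_rot: [0.0, -0.013, 1.0, -0.0]
ft_force: [-0.4, -0.2, 0.5]
finger_gap: 0.0188
grip_force: 39.4
```

>>> {"name": "play_rows", "arguments": {"targets": [[[0, 0, 0.04], [0, 0, 0], 255], [[0, 0, 0], [0, 0, 0], 160], [[0, 0, 0], [0, 0, 0], 160], [[0, 0, 0], [0, 0, 0], 160]]}}

```text
t: 49.25
tool_pos: [0.6304, -0.3067, 0.0295]
tcp_rot: [0.0, -0.013, 1.0, -0.0]
ft_force: [-0.7, -0.1, -0.5]
finger_gap: 0.0319
grip_force: 0.0
```

>>> {"name": "play_rows", "arguments": {"targets": [[[0, 0, -0.3], [0, 0, 0], 160], [[0, 0, -0.6], [0, 0, 0], 160], [[0, 0, -0.8], [0, 0, 0], 160], [[0, 0, -0.8], [0, 0, 0], 85], [[0, 0, -0.7], [0, 0, 0], 85]]}}

```text
t: 49.88
tool_pos: [0.6307, -0.3069, 0.1926]
tcp_rot: [0.001, -0.013, 1.0, -0.001]
ft_force: [-0.6, -0.5, 0.0]
finger_gap: 0.0567
grip_force: 0.0
```

>>> {"name": "play_rows", "arguments": {"targets": [[[0.8, 0.3, 0], [0, 0, 0], 85], [[0.8, 0.6, 0], [0, 0, 0], 85], [[0.8, 0.8, 0], [0, 0, 0], 85], [[0.8, 0.8, 0], [0, 0, 0], 85], [[0.8, 0.8, 0], [0, 0, 0], 85]]}}

```text
t: 50.5
tool_pos: [0.4249, -0.1461, 0.1905]
tcp_rot: [0.001, -0.013, 1.0, -0.001]
ft_force: [-0.0, 0.1, -0.0]
finger_gap: 0.0567
grip_force: 0.0
```

>>> {"name": "play_rows", "arguments": {"targets": [[[0, 0.8, 0], [0, 0, 0], 85], [[0, 0.8, 0], [0, 0, 0], 85], [[0, 0.8, 0], [0, 0, 0], 85], [[0, 0, 0], [0, 0, 0], 85], [[0, 0, 0], [0, 0, 0], 85]]}}

```text
t: 51.12
tool_pos: [0.4232, -0.0275, 0.1902]
tcp_rot: [0.001, -0.014, 1.0, -0.001]
ft_force: [-0.3, -1.0, -0.3]
finger_gap: 0.0567
grip_force: 0.0
```

```bash
cat >> h.py <<'E'
def combfit(P,x0,y0,zb,sgn=1):
    """bar of the comb (top face height zb): centre, yaw from the two arms"""
    m=(abs(P[...,2]-zb)<.007)&(abs(P[...,0]-x0)<.03)&(abs(P[...,1]-y0)<.15)&(abs(P[...,1]-y0)>.04)
    q=P[m]; k=np.polyfit(q[:,1],q[:,0],1); r=q[:,0]-np.polyval(k,q[:,1]); q=q[abs(r)<.012]; k=np.polyfit(q[:,1],q[:,0],1)
    ys=(np.percentile(q[:,1],.5),np.percentile(q[:,1],99.5)); yc=sum(ys)/2
    print('comb n',len(q),'ctr %.4f %.4f'%(np.polyval(k,yc),yc),'yaw %.2f len %.4f zmed %.4f'%(-np.degrees(np.arctan(k[0])),ys[1]-ys[0],np.median(q[:,2])))
E
python3 - <<'E'
from h import *
for n in('top','side'):
  c=camera(n);P=cloud(c)
  if n=='top':cv2.imwrite('pics/top2.png',cv2.resize(c['color'][165:235,145:415],None,fx=2.9,fy=2.9,interpolation=cv2.INTER_CUBIC))
  for o in cells(c):
    a=np.radians(o[1]);ctr=o[0]+(o[2]+o[3]-.003)/2*np.array([np.cos(a),np.sin(a)])
    print(ctr.round(4),'yaw %.1f len %.3f z %.4f'%(o[1],o[3]-o[2],o[4]),o[5].round())
  combfit(P,.611,.195,.077)
  m=(abs(P[...,0]-.61)<.03)&(abs(P[...,1]-.195)<.03)&(P[...,2]>.105)&(P[...,2]<.13); q=P[m]
  print('handle',cv2.minAreaRect(q[:,:2].astype(np.float32)*1000),np.percentile(q[:,2],[5,50,95]))
  # cradle edges
  m=(abs(P[...,0]-.628)<.07)&(abs(P[...,1]+.21)<.17)&(P[...,2]>.010)&(P[...,2]<.034); q=P[m]
  print('cradle',cv2.minAreaRect(q[:,:2].astype(np.float32)*1000))
  for l in('comb_grip','cradle','hook_tip','stand'): print(l,[(np.round(d['at'],4).tolist(),round(d['confidence'],2)) for d in mark_of(c,l)][:1])
plan(.611,.195,.20,181.7)
E
```

```text
[ 0.63   -0.3063] yaw 0.7 len 0.077 z 0.0381 [391. 199.]
[ 0.6259 -0.1142] yaw 3.9 len 0.074 z 0.0383 [320. 201.]
[ 0.6265 -0.1622] yaw 1.8 len 0.076 z 0.0378 [338. 200.]
[ 0.6287 -0.2103] yaw 0.2 len 0.074 z 0.0381 [355. 199.]
[ 0.6294 -0.2582] yaw 1.5 len 0.076 z 0.0378 [373. 199.]
comb n 433 ctr 0.6075 0.1935 yaw 2.56 len 0.2535 zmed 0.0761
handle ((612.8846435546875, 197.19638061523438), (47.011199951171875, 34.20970153808594), 32.417240142822266) [0.10530654 0.11663706 0.12153532]
cradle ((627.83544921875, -212.2209014892578), (97.4632797241211, 277.0703125), 1.575890064239502)
comb_grip [([0.6104, 0.1942, 0.1073], 0.89)]
cradle [([0.6297, -0.2116, -0.002], 0.83)]
hook_tip [([0.5901, 0.1953, 0.1152], 0.62)]
stand [([0.6079, 0.1994, -0.0017], 0.79)]
[ 0.629  -0.1178] yaw 6.4 len 0.075 z 0.0368 [312. 250.]
[ 0.6307 -0.165 ] yaw 2.7 len 0.075 z 0.0370 [315. 260.]
[ 0.6303 -0.2139] yaw 2.8 len 0.077 z 0.0369 [318. 271.]
[ 0.6324 -0.2615] yaw 1.9 len 0.076 z 0.0366 [322. 283.]
[ 0.6318 -0.3099] yaw -0.1 len 0.074 z 0.0369 [326. 297.]
comb n 103 ctr 0.6090 0.1934 yaw 2.77 len 0.2542 zmed 0.0755
handle ((610.84765625, 193.52806091308594), (40.846961975097656, 35.51640701293945), 46.690155029296875) [0.1064462  0.11528081 0.11936705]
cradle ((629.9739379882812, -212.23802185058594), (96.8973388671875, 281.3243408203125), 1.8377012014389038)
comb_grip [([0.6114, 0.1943, 0.1046], 0.82)]
cradle [([0.6313, -0.214, 0.0001], 0.61)]
hook_tip [([0.5927, 0.1969, 0.118], 0.64)]
stand [([0.6105, 0.1913, -0.0013], 0.78)]
t=51.62 pos [ 0.4228 -0.0274  0.1892] psi -178.50 q1 -18.9 q6 -110 tilt [ 0.   -0.02  0.  ] gap 0.0572 F [-0.4  0.7  0.2]
  turn units -0.03 ; shift units x -3.89 y 4.33 z -0.22
```

View pics/top2.png

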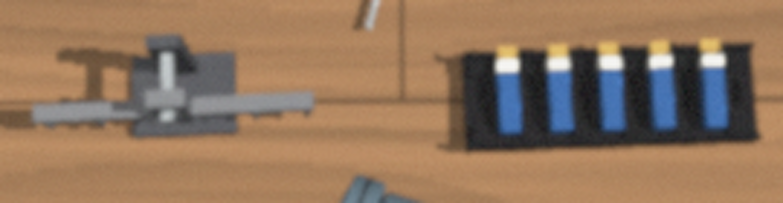

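All five cells lie in their bays with the white ends under the brass contacts. The comb still hangs at about (0.610, 0.194) with yaw about 2.6°. I'll approach it next.

>>> {"name": "play_rows", "arguments": {"targets": [[[0, 0.8, -0.05], [0, 0, -0.19], 85], [[-0.4, 0.8, -0.05], [0, 0, 0], 85], [[-0.6, 0.8, -0.05], [0, 0, 0], 85], [[-0.7, 0.8, -0.05], [0, 0, 0], 85], [[-0.7, 0.8, 0], [0, 0, 0], 85]]}}

```text
t: 52.25
tool_pos: [0.5353, 0.1798, 0.1995]
tcp_rot: [0.0, -0.023, 1.0, -0.0]
ft_force: [-0.1, 0.0, 0.6]
finger_gap: 0.0567
grip_force: 0.0
```

>>> {"name": "play_rows", "arguments": {"targets": [[[-0.7, 0.2, 0], [0, 0, 0], 85], [[-0.6, 0, 0], [0, 0, 0], 85], [[0, 0, 0], [0, 0, 0], 85], [[0, 0, 0], [0, 0, 0], 85]]}}

```text
t: 52.75
tool_pos: [0.5978, 0.1912, 0.1988]
tcp_rot: [-0.001, -0.023, 1.0, -0.0]
ft_force: [-1.5, -0.3, 0.6]
finger_gap: 0.0568
grip_force: 0.0
```

Run:
```python
from h import *
plan(.61,.194,.125,182.65)
```

```text
t=52.75 pos [0.5978 0.1912 0.1988] psi -177.34 q1 7.6 q6 -85 tilt [-0.  -0.1 -0. ] gap 0.0568 F [-1.5 -0.3  0.6]
  turn units 0.00 ; shift units x -0.25 y 0.05 z 1.47
```

>>> {"name": "play_rows", "arguments": {"targets": [[[-0.25, 0.05, 0], [0, 0, 0], 85], [[0, 0, 0.7], [0, 0, 0], 85], [[0, 0, 0.77], [0, 0, 0], 85], [[0, 0, 0], [0, 0, 0], 85]]}}

```text
t: 53.25
tool_pos: [0.6087, 0.194, 0.1229]
tcp_rot: [-0.003, -0.023, 1.0, -0.0]
ft_force: [-0.0, -0.3, 0.4]
finger_gap: 0.057
grip_force: 0.0
```

Run:
```python
from h import *
plan(.61,.194,.092,182.65)
c=camera('side'); cv2.imwrite('pics/side3.png',cv2.resize(c['color'][150:230,250:350],None,fx=6,fy=6,interpolation=cv2.INTER_CUBIC))
```

```text
t=53.25 pos [0.6087 0.194  0.1229] psi -177.34 q1 7.7 q6 -85 tilt [-0.03 -0.38  0.  ] gap 0.0570 F [-0.  -0.3  0.4]
  turn units 0.00 ; shift units x -0.03 y -0.00 z 0.62
```

View pics/side3.png

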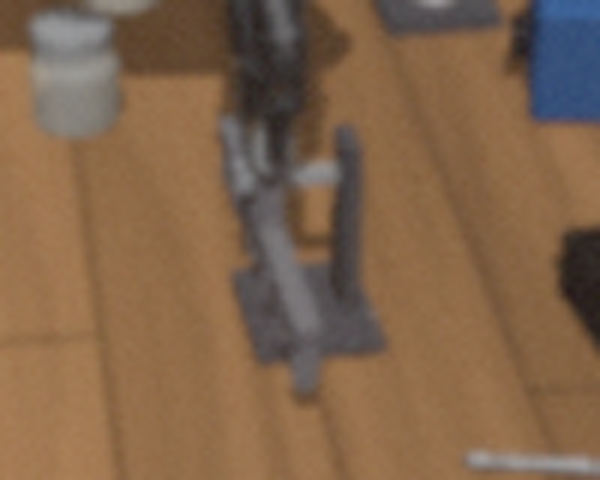

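The gripper stands over the handle (265,170), clear of the post (345,140). Next I descend and grip.

>>> {"name": "play_rows", "arguments": {"targets": [[[-0.03, 0, 0.2], [0, 0, 0], 85], [[0, 0, 0.2], [0, 0, 0], 85], [[0, 0, 0.2], [0, 0, 0], 85], [[0, 0, 0], [0, 0, 0], 85], [[0, 0, 0], [0, 0, 0], 120]], "force": 40}}

```text
t: 53.92
tool_pos: [0.6126, 0.1945, 0.0959]
tcp_rot: [0.0, -0.023, 1.0, -0.0]
ft_force: [0.2, -0.8, -0.3]
finger_gap: 0.0451
grip_force: 0.0
```

>>> {"name": "play_rows", "arguments": {"targets": [[[0, 0, 0], [0, 0, 0], 255], [[0, 0, 0], [0, 0, 0], 255], [[0, 0, 0], [0, 0, 0], 255], [[0, 0, 0], [0, 0, 0], 255]], "force": 80}}

```text
t: 54.42
tool_pos: [0.613, 0.1945, 0.0966]
tcp_rot: [0.001, -0.023, 1.0, 0.0]
ft_force: [-0.9, 0.0, 5.1]
finger_gap: 0.0323
grip_force: 79.9
```

>>> {"name": "play_rows", "arguments": {"targets": [[[0, 0, -0.1], [0, 0, 0], 255], [[0, 0, -0.1], [0, 0, 0], 255], [[0, 0, -0.08], [0, 0, 0], 255], [[0, 0, 0], [0, 0, 0], 255], [[0, 0, 0], [0, 0, 0], 255]]}}

```text
t: 55.05
tool_pos: [0.6123, 0.1944, 0.1097]
tcp_rot: [-0.0, -0.023, 1.0, -0.0]
ft_force: [-0.3, 0.1, -1.1]
finger_gap: 0.0321
grip_force: 79.6
```

Run:
```python
from h import *
plan(.56,.194,.112,182.65)
for n in('side',):
  c=camera(n);P=cloud(c); combfit(P,.61,.194,.091)
```

```text
t=55.05 pos [0.6123 0.1944 0.1097] psi -177.33 q1 7.7 q6 -85 tilt [-0.   -0.02 -0.  ] gap 0.0321 F [-0.3  0.1 -1.1]
  turn units 0.00 ; shift units x 1.05 y 0.04 z -0.05
comb n 109 ctr 0.6082 0.1903 yaw 3.22 len 0.2549 zmed 0.0889
```

>>> {"name": "play_rows", "arguments": {"targets": [[[0.1, 0, 0], [0, 0, 0], 255], [[0.15, 0, 0], [0, 0, 0], 255], [[0.2, 0, 0], [0, 0, 0], 255], [[0.2, 0, 0], [0, 0, 0], 255], [[0.2, 0, 0], [0, 0, 0], 255]]}}

```text
t: 55.72
tool_pos: [0.5692, 0.1925, 0.1099]
tcp_rot: [-0.0, -0.023, 1.0, -0.0]
ft_force: [0.2, 0.1, -0.9]
finger_gap: 0.0325
grip_force: 79.6
```

>>> {"name": "play_rows", "arguments": {"targets": [[[0.2, 0, 0], [0, 0, 0], 255], [[0.2, 0, 0], [0, 0, 0], 255], [[0.15, 0, 0], [0, 0, 0], 255], [[0, 0, 0], [0, 0, 0], 255]]}}

```text
t: 56.22
tool_pos: [0.542, 0.1912, 0.1099]
tcp_rot: [-0.0, -0.023, 1.0, -0.0]
ft_force: [-0.0, -0.3, -1.8]
finger_gap: 0.0323
grip_force: 79.6
```

>>> {"name": "play_rows", "arguments": {"targets": [[[0, 0, -0.2], [0, 0, 0], 255], [[0, 0, -0.4], [0, 0, 0], 255], [[0, 0, -0.5], [0, 0, 0], 255], [[0, 0, -0.3], [0, 0, 0.16], 255], [[0, 0, 0], [0, 0, 0], 255]]}}

```text
t: 56.85
tool_pos: [0.5436, 0.1913, 0.1813]
tcp_rot: [0.002, -0.015, 1.0, 0.0]
ft_force: [-0.6, -0.4, -1.6]
finger_gap: 0.0325
grip_force: 79.6
```

Run:
```python
from h import *
plan(.627,-.2115,.18,181.7)
c=camera('side');P=cloud(c); o=status.get_obs()['tool_pos']; combfit(P,o[0],o[1],.159)
cv2.imwrite('pics/side4.png',cv2.resize(c['color'][90:290,180:380],None,fx=3,fy=3,interpolation=cv2.INTER_CUBIC))
```

```text
t=56.85 pos [0.5436 0.1913 0.1813] psi -178.32 q1 8.3 q6 -83 tilt [0.02 0.18 0.  ] gap 0.0325 F [-0.6 -0.4 -1.6]
  turn units -0.00 ; shift units x -1.43 y -8.10 z 0.03
comb n 103 ctr 0.5384 0.1845 yaw 2.83 len 0.2503 zmed 0.1610
```

View pics/side4.png

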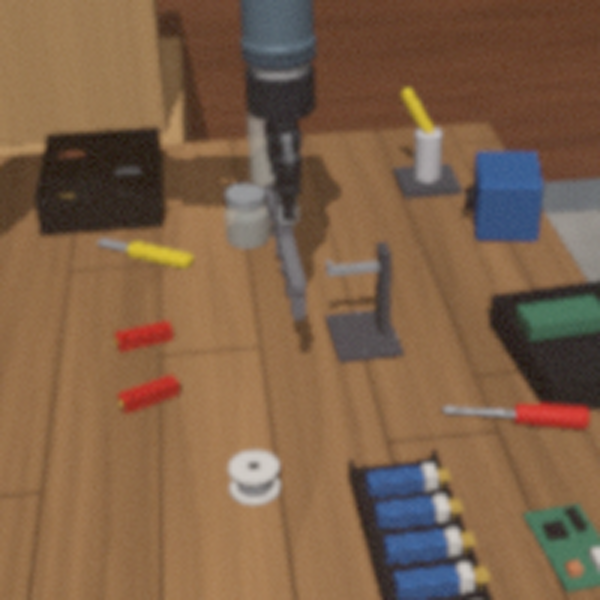

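>>> {"name": "play_rows", "arguments": {"targets": [[[0, -0.6, -0.2], [0, 0, 0], 255], [[0, -0.8, -0.2], [0, 0, 0], 255], [[0, -0.8, 0], [0, 0, 0], 255], [[0, -0.8, 0], [0, 0, 0], 255], [[0, -0.8, 0], [0, 0, 0], 255]]}}

```text
t: 57.52
tool_pos: [0.5475, 0.0002, 0.1985]
tcp_rot: [-0.001, -0.015, 1.0, 0.0]
ft_force: [1.0, -0.5, -1.3]
finger_gap: 0.0319
grip_force: 79.6
```

>>> {"name": "play_rows", "arguments": {"targets": [[[0, -0.8, 0], [0, 0, 0], 255], [[0, -0.8, 0], [0, 0, 0], 255], [[-0.3, -0.8, 0], [0, 0, 0], 255], [[-0.4, -0.8, 0], [0, 0, 0], 255], [[-0.4, -0.7, 0.2], [0, 0, 0], 255]]}}

```text
t: 58.15
tool_pos: [0.6095, -0.1937, 0.1891]
tcp_rot: [-0.0, -0.015, 1.0, 0.0]
ft_force: [0.3, -0.7, -1.4]
finger_gap: 0.0319
grip_force: 79.6
```

>>> {"name": "play_rows", "arguments": {"targets": [[[-0.4, -0.4, 0.4], [0, 0, 0], 255], [[0, 0, 0.6], [0, 0, 0], 255], [[0, 0, 0.4], [0, 0, 0], 255], [[0, 0, 0], [0, 0, 0], 255], [[0, 0, 0], [0, 0, 0], 255]]}}

```text
t: 58.78
tool_pos: [0.6298, -0.2115, 0.12]
tcp_rot: [0.0, -0.015, 1.0, -0.0]
ft_force: [-0.1, 0.6, -1.0]
finger_gap: 0.0324
grip_force: 79.6
```

Run:
```python
from h import *
o=status.get_obs()['tool_pos']
plan(.631,-.211,.12,181.7)
for n in('top','side'):
  c=camera(n);P=cloud(c);combfit(P,o[0]-.003,o[1],o[2]-.02)
  if n=='top': cv2.imwrite('pics/top5.png',cv2.resize(c['color'][160:240,285:425],None,fx=5.5,fy=5.5,interpolation=cv2.INTER_CUBIC))
```

```text
t=58.77 pos [ 0.6298 -0.2115  0.12  ] psi -178.29 q1 -28.2 q6 -120 tilt [-0.  0.  0.] gap 0.0324 F [-0.1  0.6 -1. ]
  turn units 0.00 ; shift units x -0.03 y 0.01 z -0.00
comb n 299 ctr 0.6239 -0.2008 yaw 1.55 len 0.2321 zmed 0.1000
comb n 276 ctr 0.6261 -0.2135 yaw 1.84 len 0.2565 zmed 0.1000
```

View pics/top5.png

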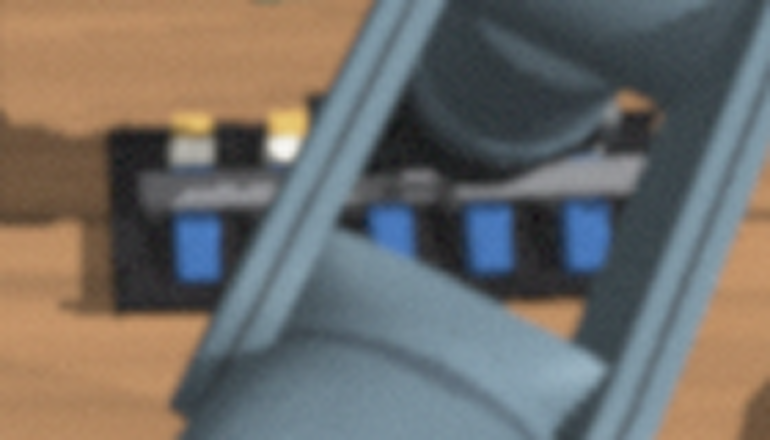

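>>> {"name": "play_rows", "arguments": {"targets": [[[-0.05, 0, 0.2], [0, 0, 0], 255], [[0, 0, 0.2], [0, 0, 0], 255], [[0, 0, 0.14], [0, 0, 0], 255], [[0, 0, 0], [0, 0, 0], 255], [[0, 0, 0], [0, 0, 0], 255]]}}

```text
t: 59.5
tool_pos: [0.6322, -0.2114, 0.0929]
tcp_rot: [0.0, -0.015, 1.0, -0.0]
ft_force: [-0.3, 0.0, -2.0]
finger_gap: 0.0321
grip_force: 79.6
```

>>> {"name": "play_rows", "arguments": {"targets": [[[0, 0, 0.06], [0, 0, 0], 255], [[0, 0, 0.06], [0, 0, 0], 255], [[0, 0, 0.06], [0, 0, 0], 255], [[0, 0, 0], [0, 0, 0], 255]]}}

```text
t: 60.0
tool_pos: [0.6319, -0.2112, 0.0834]
tcp_rot: [-0.0, -0.015, 1.0, 0.0]
ft_force: [-0.2, 0.8, -1.3]
finger_gap: 0.0325
grip_force: 79.6
```

No contact so far, and the tips should be just under floor level. I'll keep lowering in small steps.

>>> {"name": "play_rows", "arguments": {"targets": [[[0, 0, 0.06], [0, 0, 0], 255], [[0, 0, 0.04], [0, 0, 0], 255], [[0, 0, 0], [0, 0, 0], 255]]}}

```text
t: 60.38
tool_pos: [0.6319, -0.2112, 0.0785]
tcp_rot: [-0.0, -0.015, 1.0, 0.0]
ft_force: [-0.4, 0.5, -1.0]
finger_gap: 0.0325
grip_force: 79.6
```

>>> {"name": "play_rows", "arguments": {"targets": [[[0, 0, 0.04], [0, 0, 0], 255], [[0, 0, 0.03], [0, 0, 0], 255], [[0, 0, 0], [0, 0, 0], 255]]}}

```text
t: 60.75
tool_pos: [0.632, -0.2113, 0.0751]
tcp_rot: [-0.0, -0.015, 1.0, 0.0]
ft_force: [-1.0, -0.1, -0.7]
finger_gap: 0.0324
grip_force: 79.6
```

>>> {"name": "play_rows", "arguments": {"targets": [[[0, 0, 0.04], [0, 0, 0], 255], [[0, 0, 0], [0, 0, 0], 255]]}}

```text
t: 61.0
tool_pos: [0.632, -0.2113, 0.0731]
tcp_rot: [-0.0, -0.015, 1.0, 0.0]
ft_force: [-0.2, -1.1, -0.9]
finger_gap: 0.0325
grip_force: 79.6
```

>>> {"name": "play_rows", "arguments": {"targets": [[[0, 0, 0.03], [0, 0, 0], 255], [[0, 0, 0], [0, 0, 0], 255]]}}

```text
t: 61.25
tool_pos: [0.632, -0.2113, 0.0716]
tcp_rot: [-0.0, -0.015, 1.0, 0.0]
ft_force: [-0.5, -0.7, -1.5]
finger_gap: 0.0326
grip_force: 79.6
```

Run:
```python
from h import *
o=status.get_obs();o=o['tool_pos']
plan(.6315,-.211,.0705,181.7)
c=camera('side');P=cloud(c);combfit(P,o[0]-.003,o[1],o[2]-.02)
```

```text
t=61.25 pos [ 0.632  -0.2113  0.0716] psi -178.29 q1 -28.1 q6 -120 tilt [ 0.01 -0.01  0.  ] gap 0.0326 F [-0.5 -0.7 -1.5]
  turn units 0.00 ; shift units x 0.01 y 0.01 z 0.02
comb n 270 ctr 0.6279 -0.2140 yaw 1.95 len 0.2559 zmed 0.0510
```

>>> {"name": "play_rows", "arguments": {"targets": [[[0, 0, 0.02], [0, 0, 0], 255], [[0, 0, 0], [0, 0, 0], 255]]}}

```text
t: 61.55
tool_pos: [0.6321, -0.2113, 0.0708]
tcp_rot: [-0.0, -0.015, 1.0, 0.0]
ft_force: [0.3, -0.7, -1.2]
finger_gap: 0.0322
grip_force: 79.6
```

>>> {"name": "play_rows", "arguments": {"targets": [[[0, 0, 0.02], [0, 0, 0], 255], [[0, 0, 0], [0, 0, 0], 255]]}}

```text
t: 61.8
tool_pos: [0.6323, -0.2113, 0.0706]
tcp_rot: [0.0, -0.015, 1.0, -0.0]
ft_force: [-1.1, 1.3, 5.0]
finger_gap: 0.0324
grip_force: 80.2
```

Fz has risen to 5 N at the expected home height, so the comb is seated. I'll release it and go straight up.

>>> {"name": "play_rows", "arguments": {"targets": [[[0, 0, -0.02], [0, 0, 0], 255], [[0, 0, 0], [0, 0, 0], 130], [[0, 0, 0], [0, 0, 0], 90], [[0, 0, 0], [0, 0, 0], 90], [[0, 0, 0], [0, 0, 0], 90]], "force": 30}}

```text
t: 62.42
tool_pos: [0.6321, -0.2113, 0.0707]
tcp_rot: [-0.0, -0.015, 1.0, 0.0]
ft_force: [0.9, -0.0, 0.5]
finger_gap: 0.0554
grip_force: 0.0
```

>>> {"name": "play_rows", "arguments": {"targets": [[[0, 0, -0.2], [0, 0, 0], 90], [[0, 0, -0.4], [0, 0, 0], 90], [[0, 0, -0.6], [0, 0, 0], 90], [[0, 0, -0.8], [0, 0, 0], 90], [[0, 0, -0.6], [0, 0, 0], 90]]}}

```text
t: 63.05
tool_pos: [0.6326, -0.2115, 0.2037]
tcp_rot: [0.001, -0.015, 1.0, -0.001]
ft_force: [-0.3, -0.7, 0.1]
finger_gap: 0.0552
grip_force: 0.0
```

>>> {"name": "play_rows", "arguments": {"targets": [[[0.6, 0.3, 0], [0, 0, 0], 90], [[0.8, 0.6, 0], [0, 0, 0], 90], [[0.8, 0.8, 0], [0, 0, 0], 90], [[0.8, 0.8, 0], [0, 0, 0], 90], [[0.8, 0.8, 0], [0, 0, 0], 90]]}}

```text
t: 63.68
tool_pos: [0.4361, -0.051, 0.2016]
tcp_rot: [0.001, -0.015, 1.0, -0.0]
ft_force: [0.6, -0.6, 0.2]
finger_gap: 0.0553
grip_force: 0.0
```

>>> {"name": "play_rows", "arguments": {"targets": [[[0, 0.8, 0], [0, 0, 0], 90], [[0, 0.8, 0], [0, 0, 0], 90], [[0, 0.8, 0], [0, 0, 0], 90], [[0, 0, 0], [0, 0, 0], 90], [[0, 0, 0], [0, 0, 0], 90]]}}

```text
t: 64.3
tool_pos: [0.4339, 0.0676, 0.2014]
tcp_rot: [0.001, -0.015, 1.0, -0.0]
ft_force: [0.1, 0.2, 0.7]
finger_gap: 0.0552
grip_force: 0.0
```

Run:
```python
from h import *
ims=[]
for n in('top','side'):
  c=camera(n);P=cloud(c);combfit(P,.628,-.212,.051)
  k=c['color'][165:235,295:415] if n=='top' else c['color'][225:325,280:380]
  ims.append(cv2.resize(k,(390,390*k.shape[0]//k.shape[1]),interpolation=cv2.INTER_CUBIC))
  for s in(-1,1):
    m=(abs(P[...,2]-.051)<.005)&(abs(P[...,0]-.628)<.012)&(s*(P[...,1]+.212)>.05)&(s*(P[...,1]+.212)<.13); print('half',s,np.percentile(P[m][:,2],[50,80]).round(4))
  for o in cells(c): print(o[0].round(4),'yaw %.1f z %.4f'%(o[1],o[4]))
  print([(np.round(d['at'],4).tolist(),round(d['confidence'],2)) for d in mark_of(c,'comb_grip')][:1])
h=max(i.shape[0] for i in ims); cv2.imwrite('pics/fin.png',np.hstack([cv2.copyMakeBorder(i,0,h-i.shape[0],0,0,0) for i in ims]))
```

```text
comb n 411 ctr 0.6268 -0.2119 yaw 1.71 len 0.2531 zmed 0.0503
half -1 [0.0505 0.0524]
half 1 [0.0505 0.0526]
[ 0.6069 -0.2586] yaw -3.0 z 0.0372
[ 0.6076 -0.3071] yaw 7.5 z 0.0382
[ 0.603  -0.1158] yaw -1.8 z 0.0380
[ 0.6035 -0.1627] yaw 5.4 z 0.0370
[ 0.6056 -0.2108] yaw 0.2 z 0.0380
[([0.6265, -0.1149, 0.0303], 0.7)]
comb n 274 ctr 0.6284 -0.2138 yaw 1.72 len 0.2560 zmed 0.0498
half -1 [0.0499 0.0509]
half 1 [0.0497 0.0513]
[ 0.6062 -0.166 ] yaw -59.0 z 0.0367
[ 0.6064 -0.2148] yaw 13.9 z 0.0365
[ 0.608  -0.2631] yaw -5.8 z 0.0369
[ 0.609  -0.3105] yaw 13.8 z 0.0367
[([0.6311, -0.2091, 0.0845], 0.9)]
```

View pics/fin.png

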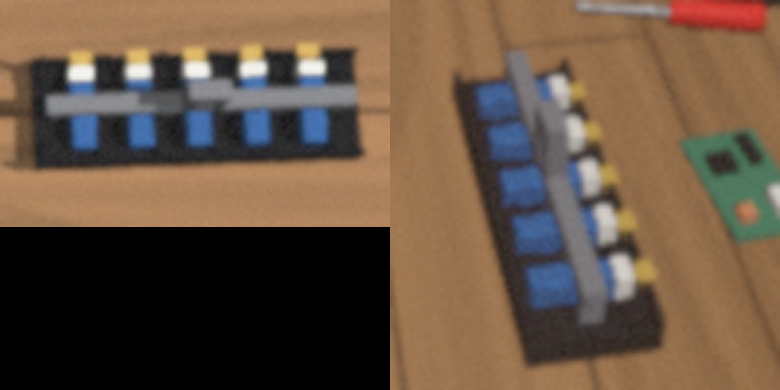

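Both views show the comb level across the cradle. The bar is at z of about 51 mm, centred and parallel. All five cells lie flat with their studs at the contacts, and the robot is clear.

```bash
python3 -c "
from rig import finish_job
print(finish_job())"
```

```text
the job is handed in; nothing more can be done
None
```

The job is handed in: all five blue cells lie flat in the cradle with their studs at the brass contacts, and the comb sits level and fully home over them; `finish_job()` returned no verdict.

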